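# Lay out stripped hub parts for reassembly, in reverse order

## Robot

A 6-joint arm with a two-finger parallel gripper is mounted at the origin on the work surface. World frame = base frame: x ahead of the robot, y to its left, z up, the work surface at z = 0. Lengths are in m, angles in degrees, forces in N, time in s.
With the tool pointing down it reaches from about 0.25 to 0.725 m from the base axis. Payload 9.7 kg.
Tool frame: the origin (TCP) lies on the centre line of the jaws, within the pads' length; the fingertips stand 19 mm ahead of it and the grasp point (between the pads) is the TCP; z points along the fingers, y is the direction in which the jaws open and shut (so a half turn about z gives the same grasp; the last joint's range is limited). The gripper opens to 85 mm and grips with 20 to 120 N. Pads are 22 mm wide; open, the fingers measure 114 mm over their backs; the gripper's body (76 mm by 85 mm) begins 54 mm behind the grasp point. The pads swing forward as they close: fully open they stand 13 mm farther back than shut.
Start: joints at [71.792, 4.979, 10.078, 95.1, 0, 90], TCP at [0.172, 0.522, 0.25] pointing down, gripper open.
Joint ranges: [-179.16, 179.16], [-48.56, 103.87], [-65.8, 70.77], [-126.05, 130.52], [-82.76, 87.17], [-180, 180]. Speed limits (degrees/s): [127.2, 127.2, 147.25, 180, 180, 180].

## Interface

Orientations are given as [roll, pitch, yaw] about the fixed x, y, z axes, in that order (R = Rz(yaw) Ry(pitch) Rx(roll)).
In Python, from workcell import bot gives the robot as it stands.
- The arm moves only by the tool servo_tool, never from a script. Its argument "motion" is a list that holds one entry, the list of rows, each a list of 6 numbers: the shift along the tool's x, y, z in mm, then the turn, a rotation vector about the tool's x, y, z in rad. A call has 1 to 5 rows; each row shifts and turns the commanded pose from where the row before left it, along the tool's axes as they then stand; what a row does not reach is not made up. A row lasts 1/10 s, in which the tool goes at most 50 mm and 8.59 degrees, less where a joint would pass 70% of its speed; a pose out of reach is approached as far as the arm can. A call is refused whole if a number of a shift passes 50 or a number of a turn 0.15, either way. A call with a gripper value outside its range is refused whole. "gripper" is the finger opening in mm, from 0 to 85.4, set as the call begins (left out, the last holds). The fingers move at their own pace and stop on an object; "newtons" is the grip in N (left out, the last holds). Time passes only in rows, so rows that do not move let the fingers close. It gives the time, the measured TCP pose, the force and the opening at its end, in the units of the state.
- bot.get_obs(): the state, without advancing time (a new reading comes with each control period).
- bot.camera(name): name is "scene" or "top"; returns a dict with "color" (384x512x3 uint8, red, green, blue), "fx", "fy", "cx", "cy" (pixels), "k1" (the pictures are not rectified: a ray, as slopes to the right and down, at radius r is drawn at 1 + k1 r^2 times it, then the intrinsics apply), "R" (3x3) and "t" (3): a world point X has camera coordinates R X + t. Camera axes: x right, y down, z forward; pixel columns grow to the right and rows downward; lengths in m; the calibration is good to about 2 mm. A picture is of the moment at which its call begins. There is no depth.
- bot.job_done(): hands the job in, once; it reports no verdict.
Trained networks look in a picture, given as the dict that the camera call returned (one of the last four; its "shot" number tells which), for a name from the list of things; names that differ only in an ending like _2 or _b are one class to them, and where a whole thing is asked for, a point or a joint stands for the part that bears it (a point fixed in the world has none). Each returns a list of dicts, best first, with "confidence" (0 to 1); they miss things now and then, are a little off and sometimes report something else, mostly with a low value. They report only what shows in the picture. A call takes as long as a camera call. They do not tell look-alikes from the thing itself.
- bot.look_for(picture, label): "rect" ([left, top, width, height] in pixels, round what is visible of it).
The state is a dict: "time": time; "q": joint angles; "qd": joint speeds; "joint_efforts": joint torques, N m; "ee_pos": TCP position; "tcp_rot": TCP orientation; "wrist_force": force on the tool from outside, world axes, zero at the start; "torque": the same for the moment, N m; "opening": finger opening in m.
Only numpy, scipy, OpenCV 4.12 (cv2) and the standard library are available. Lean on these libraries where they do the work, as an engineer would, in place of code of your own. Each camera call takes 0.05 s, during which the arm holds its last target.

## Task

Four wheel-hub parts stand on the pins of the plywood strip-down board in the order they came off, the first one next to that board's handle. Move them all to the pins of the grey assembly board in the reverse order: the part that is now farthest from the plywood board's handle goes on the pin next to the grey board's handle, and so on, until the one now next to the plywood board's handle stands on the grey board's farthest pin. Each part must end upright on its pin, lying flat on the board, let go.

Things in the scene. Friction and masses are not known exactly. Their poses are not given: they have to be found in the camera images.
- bearing_center (a point): ball bearing: flat steel ring with a dark shield between its races, 47 mm outside diameter, 25 mm bore, 15 mm tall. It stands upright round a pin, its axis vertical. This point is its centre, half-way up; z along its axis, up.
- spacer_center (a point): spacer: plain aluminium tube, 34 mm outside diameter, 24 mm bore, 45 mm tall (it hides the pin inside it). It stands upright round a pin, its axis vertical. This point is its centre, half-way up; z along its axis, up.
- nut_center (a point): large hexagon axle nut, steel, 36 mm across flats, 41 mm across corners, 22 mm hole, 24 mm tall; at the start two of its flats face the board's long sides (+y and -y of this point) to within 0.1 rad. It stands upright round a pin, its axis vertical. This point is its centre, half-way up; z along its axis, up.
- gear_center (a point): small dark steel gear wheel with 12 square teeth, 50 mm over the teeth, 24 mm bore, 20 mm tall; two opposite teeth lie along the y axis of this point. It stands upright round a pin, its axis vertical. This point is its centre, half-way up; z along its axis, up.
- bearing_post: the plain upright steel pin (6 mm thick, 28 mm tall, fixed, a dark mark round its foot) on the wooden board on which the bearing stands at the start; all pins look alike. Origin: foot of the pin on the board's top face, z up. It stays where it is, so it still tells where the part came from
- spacer_post: the plain upright steel pin (6 mm thick, 28 mm tall, fixed, a dark mark round its foot) on the wooden board on which the spacer stands at the start; all pins look alike. Origin: foot of the pin on the board's top face, z up. It stays where it is, so it still tells where the part came from
- nut_post: the plain upright steel pin (6 mm thick, 28 mm tall, fixed, a dark mark round its foot) on the wooden board on which the hexagon nut stands at the start; all pins look alike. Origin: foot of the pin on the board's top face, z up. It stays where it is, so it still tells where the part came from
- gear_post: the plain upright steel pin (6 mm thick, 28 mm tall, fixed, a dark mark round its foot) on the wooden board on which the gear wheel stands at the start; all pins look alike. Origin: foot of the pin on the board's top face, z up. It stays where it is, so it still tells where the part came from
- strip_board: fixed plywood board, 300 x 74 x 14 mm, with four pins in a row carrying the parts; a dark steel bow handle, top 45 mm above the bench, at one end only. Origin: on the bench under the middle of the row; x along the row, away from the handle, z up. Pins at x = -99 (next to the handle), -33, +33, +99 mm, y = 0; handle at x = -153 mm; board from x = -167 to +133 mm; top face z = 14 mm
- build_board: fixed grey board with dark edges, same size and layout as the plywood one; its four pins (6 mm thick, 28 mm tall, dark mark at the foot) are empty; a handle at one end only. Origin: on the bench under the middle of the row; x along the row, away from the handle, z up. Pins at x = -99 (next to the handle), -33, +33, +99 mm, y = 0; handle at x = -153 mm; top face z = 14 mm. Either board may be left or right, at any angle
There are look-alikes about, which are no part of the job. What is shaped like the part that bears bearing_center but blue or yellow is not meant.

How it is judged:
By the outcome, as a careful person would: the job done as asked, in the order asked, and still so for the second after the job is handed in, with the robot touching nothing.
It also fails if it takes over 112 s, if anything falls off the work surface, if the arm or the gripper's body presses on something with over 40 N, if the wrist force passes 120 N, or if a joint passes its speed limit or range.

## Working session

There is one attempt and no reset: what is moved stays moved. The work goes in short steps, Python scripts to look and compute and a tool call to move; the robot and the scene stay as the last step left them, time stands still between calls to the robot, and variables do not carry over. Pictures are saved under pics/ and viewed, and the job is handed in when it is done.

Besides the shell and the picture viewer there is one more tool, called after "Request:" by a JSON object that holds its "name" and its "arguments". servo_tool: Moves the arm, as the interface text tells. Its arguments: {"type":"object","properties":{"motion":{"type":"array","items":{"type":"array","items":{"type":"array","items":{"type":"number"}}}},"gripper":{"type":"number"},"newtons":{"type":"number"}},"required":["motion"]}

```bash
ls; mkdir -p pics; python3 - <<'E'
from workcell import bot
import cv2, pickle
o=bot.get_obs(); print(o)
for n in ("top","scene"):
    p=bot.camera(n); pickle.dump(p,open(n+".pkl","wb"))
    print(n,p['fx'],p['fy'],p['cx'],p['cy'],p['k1'],p['R'],p['t'])
    cv2.imwrite(f"pics/{n}0.png",cv2.resize(p['color'][:,:,::-1],(800,600),interpolation=cv2.INTER_CUBIC))
    for l in ["bearing_center","spacer_center","nut_center","gear_center","strip_board","build_board","bearing_post"]:
        print(l,[(r['rect'],round(r['confidence'],2)) for r in bot.look_for(p,l)][:5])
E
```

```text
pics
{'time': 0.0, 'q': array([7.17901033e+01, 5.01348538e+00, 1.00337813e+01, 9.50986737e+01,
       2.68643414e-04, 8.99999045e+01]), 'qd': array([ 0.05647452, -0.01029905,  0.02135421, -0.00897908,  0.00981202,
       -0.00728385]), 'joint_efforts': array([-3.43589763e-04, -5.20385814e+01,  4.64806688e+01,  1.62363262e-02,
       -1.43354828e-05, -9.88957225e-06]), 'ee_pos': array([0.17181141, 0.52226731, 0.24955413]), 'tcp_rot': array([-1.79921622e+02, -2.68773870e-04,  1.61790198e+02]), 'wrist_force': array([0.4015056 , 0.64107364, 0.40136993]), 'torque': array([0.00460399, 0.01142488, 0.02303437]), 'opening': 0.08543591961136796}
top 432.647379120731 432.647379120731 257.19148374726024 189.3922868019394 -0.12356503731474976 [[ 0.0041438  -0.99983906  0.0174554 ]
 [-0.98378016 -0.00720634 -0.17923354]
 [ 0.17933048 -0.01642957 -0.98365169]] [-0.05871015  0.56470577  0.99230519]
bearing_center [([396.5, 168.8, 22.0, 13.3], 0.74), ([356.6, 149.2, 14.5, 18.5], 0.69), ([75.9, 182.3, 116.6, 35.6], 0.29)]
spacer_center []
nut_center [([298.3, 212.7, 14.8, 11.9], 0.71)]
gear_center [([
[... 263 characters left out ...]
.5344941856801 366.5344941856801 251.95532373749316 191.1272664005096 0.011148464748513538 [[ 0.74750938  0.66424226  0.00345619]
 [ 0.52591112 -0.5886431  -0.6139355 ]
 [-0.40576744  0.46074019 -0.78934863]] [-0.38451493 -0.27359     1.16457074]
bearing_center [([190.6, 307.5, 19.3, 22.9], 0.73), ([120.5, 332.0, 26.8, 29.2], 0.65), ([160.7, 262.4, 20.2, 23.2], 0.6)]
spacer_center [([175.7, 236.2, 16.7, 19.3], 0.88)]
nut_center [([189.3, 214.7, 21.5, 20.2], 0.63)]
gear_center [([200.7, 198.0, 21.2, 14.8], 0.81)]
strip_board [([141.4, 190.4, 91.2, 120.7], 0.62)]
build_board [([276.8, 103.5, 82.4, 73.6], 0.84)]
bearing_post [([173.0, 231.7, 19.7, 23.5], 0.55), ([168.4, 267.8, 6.5, 6.3], 0.43)]
```

View pics/top0.png

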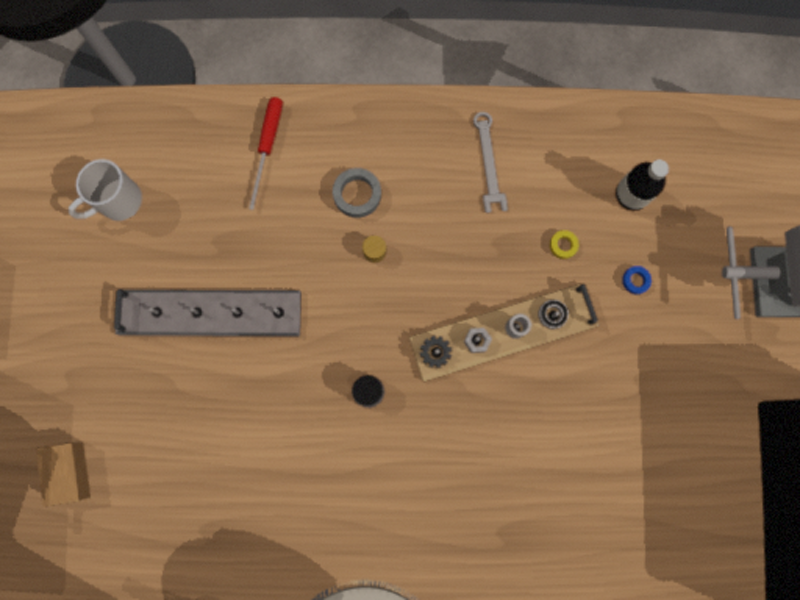

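View pics/scene0.png

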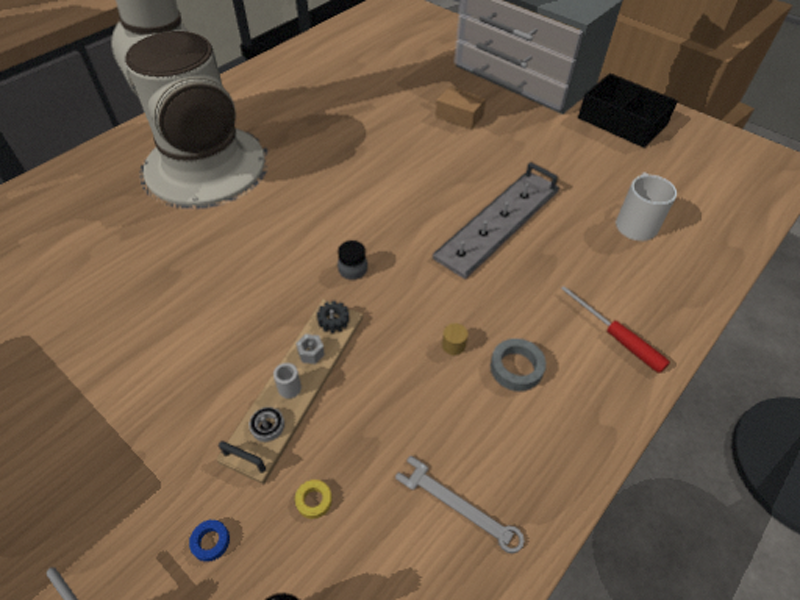

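The top view shows the plywood board with its handle at the right end (585,303). Counting from the handle, the parts are bearing (553,313), spacer (519,325), nut (478,339) and gear (435,351). The grey board's handle is at its left end (122,312), with pins at 156, 197, 237 and 278, row about 312. Blue (637,280) and yellow (565,244) are the decoy bearings. I'll enlarge next.

```bash
python3 - <<'E'
import cv2,pickle
t=pickle.load(open("top.pkl","rb"))['color'][:,:,::-1]; s=pickle.load(open("scene.pkl","rb"))['color'][:,:,::-1]
def c(im,x,y,w,h,k,n): cv2.imwrite("pics/"+n,cv2.resize(im[y:y+h,x:x+w],None,fx=k,fy=k,interpolation=cv2.INTER_CUBIC))
c(t,255,175,135,75,5.9,"t_strip.png"); c(t,65,175,135,50,5.9,"t_build.png")
c(s,135,185,105,125,4.8,"s_strip.png"); c(s,270,100,95,80,7.5,"s_build.png")
E
```

```text
(no output)
```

View pics/t_strip.png

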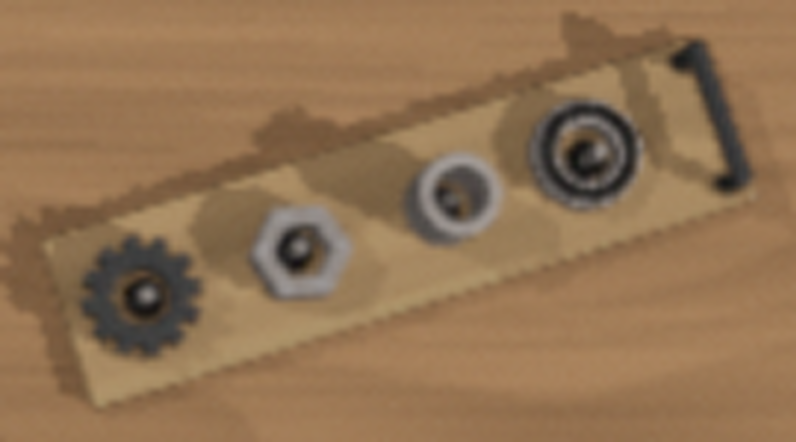

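View pics/t_build.png

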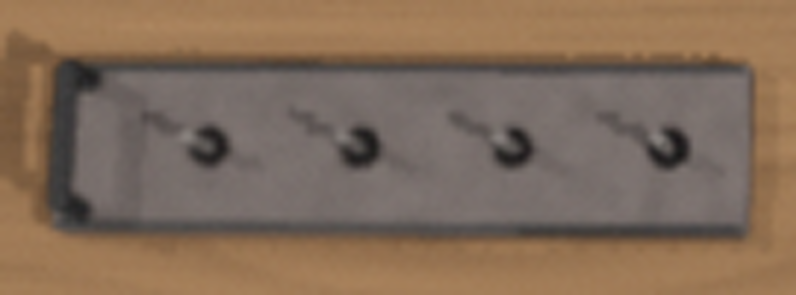

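View pics/s_strip.png

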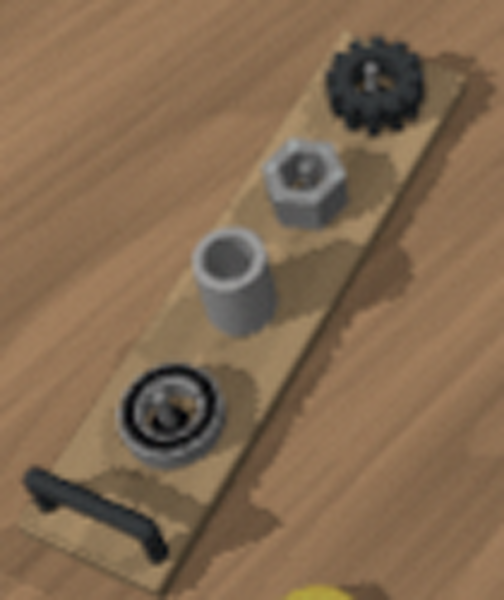

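View pics/s_build.png

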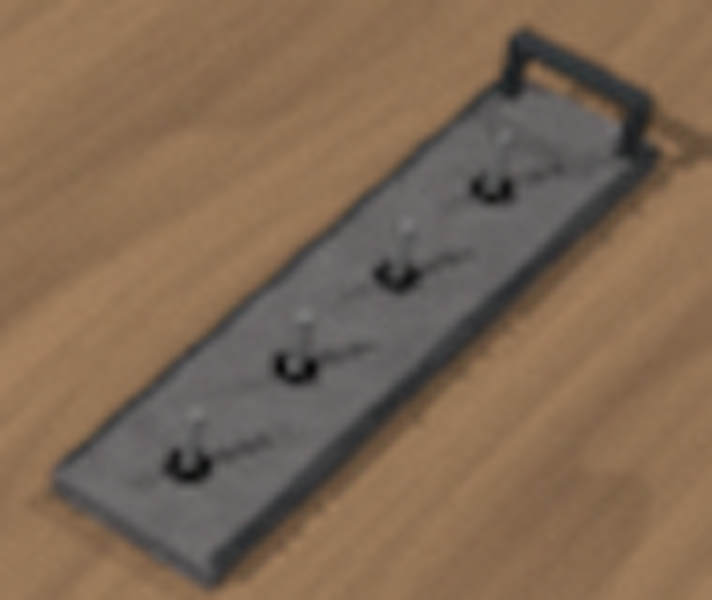

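```bash
cat > h.py <<'E'
import numpy as np,pickle
from scipy.optimize import least_squares
def proj(P,X):
    X=np.atleast_2d(X); c=X@np.array(P['R']).T+np.array(P['t']); s=c[:,:2]/c[:,2:]
    s=s*(1+P['k1']*(s**2).sum(1,keepdims=True))
    return s*[P['fx'],P['fy']]+[P['cx'],P['cy']]
def back(P,uv,z):
    f=lambda a: proj(P,[a[0],a[1],z])[0]-uv
    return least_squares(f,[.4,0]).x
def uc(p,k,o): return (np.array(p,float)+.5)/k-.5+np.array(o)
def b2w(q,X):
    X=np.atleast_2d(np.array(X,float)); c,s=np.cos(q[2]),np.sin(q[2])
    return np.c_[q[0]+c*X[:,0]-s*X[:,1],q[1]+s*X[:,0]+c*X[:,1],X[:,2]]
E
python3 - <<'E'
from h import *
T=pickle.load(open("top.pkl","rb"));S=pickle.load(open("scene.pkl","rb"))
kt,bt,st_=5.9,(65,175),(255,175); ks,bs,ss=7.5,(270,100),(135,185)
px=[-.099,-.033,.033,.099]
feet=[[x,0,.014] for x in px]
# build
Tb=uc([(209,146),(361,146),(514,146),(670,148)],kt,bt); Sb=uc([(492,188),(398,275),(296,367),(188,465)],ks,bs)
q0=[.45,.4,-1.57]
for nm,fn in [("T",lambda q:proj(T,b2w(q,feet))-Tb),("S",lambda q:proj(S,b2w(q,feet))-Sb)]:
    r=least_squares(lambda q:fn(q).ravel(),q0); print("build",nm,r.x,np.degrees(r.x[2]),np.abs(r.fun).max())
r=least_squares(lambda q:np.r_[(proj(T,b2w(q,feet))-Tb).ravel(),(proj(S,b2w(q,feet))-Sb).ravel()],q0); B=r.x
print("build both",B,np.degrees(B[2]),r.fun.round(1)); print(b2w(B,feet).round(4))
# strip corners
ct=[[.133,.037,.014],[.133,-.037,.014],[-.167,.037,.014],[-.167,-.037,.014]]
# parts, order bearing, spacer, nut, gear
zt=[.029,.059,.038,.034]
Tp=uc([(584,153),(467,195),(301,251),(141,295)],kt,st_); Sp=uc([(171,410),(231,262),(306,172),(376,82)],4.8,ss)
for i,n in enumerate("bearing spacer nut gear".split()):
    a=back(T,Tp[i],zt[i]);b=back(S,Sp[i],zt[i]); print(n,a.round(4),b.round(4))
P=[[x,0,z] for x,z in zip(px,zt)]
r=least_squares(lambda q:np.r_[(proj(T,b2w(q,P))-Tp).ravel(),(proj(S,b2w(q,P))-Sp).ravel()],[.4,-.1,1.8]);Q=r.x
print("strip",Q,np.degrees(Q[2]),r.fun.round(1)); print(b2w(Q,P).round(4))
print("corners T",((proj(T,b2w(Q,ct))-st_+.5)*kt-.5).round(),"S",((proj(S,b2w(Q,ct))-ss+.5)*4.8-.5).round())
np.savez("b.npz",B=B,Q=Q)
E
```

```text
build T [ 0.54419842  0.24021527 -1.56605508] -89.72834664249554 0.14432517445794701
build S [ 0.54284583  0.24194828 -1.5675928 ] -89.81645143031994 0.13428067193365223
build both [ 0.54378396  0.24066817 -1.56693881] -89.778980332084 [-0.1  0.1 -0.2  0.2 -0.1  0.3 -0.3  0.1  0.1  0.4 -0.1  0.4 -0.   0.4
  0.1  0.4]
[[0.5434 0.3397 0.014 ]
 [0.5437 0.2737 0.014 ]
 [0.5439 0.2077 0.014 ]
 [0.5442 0.1417 0.014 ]]
bearing [ 0.5429 -0.295 ] [ 0.5435 -0.2961]
spacer [ 0.5206 -0.2388] [ 0.523  -0.2364]
nut [ 0.5    -0.1734] [ 0.5009 -0.1725]
gear [ 0.4819 -0.1077] [ 0.4854 -0.1101]
strip [ 0.51217588 -0.20366288  1.88289526] 107.88195160675515 [ 1.2  0.1 -1.6 -0.7 -0.5 -0.9  0.7  0.1 -0.9  0.3  0.3 -0.6  0.4  0.2
 -0.8 -1. ]
[[ 0.5426 -0.2979  0.029 ]
 [ 0.5223 -0.2351  0.059 ]
 [ 0.502  -0.1723  0.038 ]
 [ 0.4818 -0.1094  0.034 ]]
corners T [[ 92. 409.]
 [ 38. 241.]
 [758. 193.]
 [699.  31.]] S [[343.  30.]
 [468.  75.]
 [ 16. 527.]
 [163. 595.]]
```

```bash
cat >> h.py <<'E'
def plan(x,y,z,yaw,step=45,obs=None,grip=None):
    from workcell import bot
    o=bot.get_obs() if obs is None else obs
    p=np.array(o['ee_pos'])*1000; r=o['tcp_rot']
    from scipy.spatial.transform import Rotation as Ro
    R=Ro.from_euler('xyz',r,degrees=True); Rt=Ro.from_euler('xyz',[180,0,yaw],degrees=True)
    rv=(R.inv()*Rt).as_rotvec(); d=np.array([x,y,z])*1000-p
    n=int(max(np.ceil(np.linalg.norm(d)/step),np.ceil(np.linalg.norm(rv)/.14),1))
    print("t",round(o['time'],2),"pos",p.round(1),"rot",np.round(r,2),"open",round(o['opening']*1000,1),"F",np.round(o['wrist_force'],1),"n",n)
    rows=[];R0=R;cur=p.copy()
    for i in range(n):
        v=(p+d*(i+1)/n)-cur
        v=np.round(R0.inv().apply(v),0 if i<n-1 else 1); t=np.round(rv/n,3)
        t[np.abs(t)<.0015]=0
        cur=cur+R0.apply(v); R0=R0*Ro.from_rotvec(t); rows.append(list(map(float,v))+list(map(float,t)))
    for i in range(0,n,5): print(rows[i:i+5])
E
python3 - <<'E'
from h import *
import cv2
Z=np.load("b.npz");S=pickle.load(open("scene.pkl","rb"));T=pickle.load(open("top.pkl","rb"))
# rectified top-face patch of gear in board frame
yaw=Z['Q'][2]
for P,c,n in[(T,(.4819,-.1077),"t"),(S,(.4854,-.1101),"s")]:
    g=np.linspace(-.032,.032,321); U,V=np.meshgrid(g,-g)
    X=b2w([c[0],c[1],yaw],np.c_[U.ravel(),V.ravel(),np.full(U.size,.034)])
    m=proj(P,X).reshape(321,321,2).astype(np.float32)
    im=cv2.remap(P['color'][:,:,::-1].copy(),m[...,0],m[...,1],cv2.INTER_CUBIC)
    cv2.imwrite(f"pics/gear_{n}.png",im)
    gr=im.mean(2); best=[]
    for R in(.022,.0235):
        a=np.radians(np.arange(360)); v=gr[(160-R*5000*np.sin(a)).astype(int),(160+R*5000*np.cos(a)).astype(int)]
        f=(v*np.exp(-1j*12*a)).sum(); ph=-np.degrees(np.angle(-f))/12; print(n,R,"tooth at",ph%30,"deg from board x; amp",abs(f))
a=cv2.imread("pics/gear_t.png");b=cv2.imread("pics/gear_s.png");cv2.imwrite("pics/gear.png",np.hstack([a,b]))
print("to gear above:");plan(.483,-.109,.12,107.9)
E
```

```text
t 0.022 tooth at 22.846434804109958 deg from board x; amp 1763.2191695119973
t 0.0235 tooth at 22.877444969012334 deg from board x; amp 2352.896312476003
s 0.022 tooth at 22.794057568610537 deg from board x; amp 472.49228814732334
s 0.0235 tooth at 22.951241177851827 deg from board x; amp 623.8661203486365
to gear above:
t 0.8 pos [171.9 522.5 250.3] rot [179.99  -0.   161.79] open 85.7 F [ 0.   0.4 -0.1] n 16
[[-31.0, -31.0, 8.0, 0.0, 0.0, 0.059], [-32.0, -30.0, 8.0, 0.0, 0.0, 0.059], [-35.0, -28.0, 8.0, 0.0, 0.0, 0.059], [-36.0, -25.0, 9.0, 0.0, 0.0, 0.059], [-37.0, -23.0, 8.0, 0.0, 0.0, 0.059]]
[[-38.0, -22.0, 8.0, 0.0, 0.0, 0.059], [-40.0, -18.0, 8.0, 0.0, 0.0, 0.059], [-41.0, -17.0, 8.0, 0.0, 0.0, 0.059], [-42.0, -14.0, 8.0, 0.0, 0.0, 0.059], [-42.0, -11.0, 8.0, 0.0, 0.0, 0.059]]
[[-43.0, -9.0, 9.0, 0.0, 0.0, 0.059], [-44.0, -6.0, 8.0, 0.0, 0.0, 0.059], [-44.0, -4.0, 8.0, 0.0, 0.0, 0.059], [-44.0, -2.0, 8.0, 0.0, 0.0, 0.059], [-44.0, 2.0, 8.0, 0.0, 0.0, 0.059]]
[[-43.5, 3.7, 8.3, 0.0, 0.0, 0.059]]
```

View pics/gear.png

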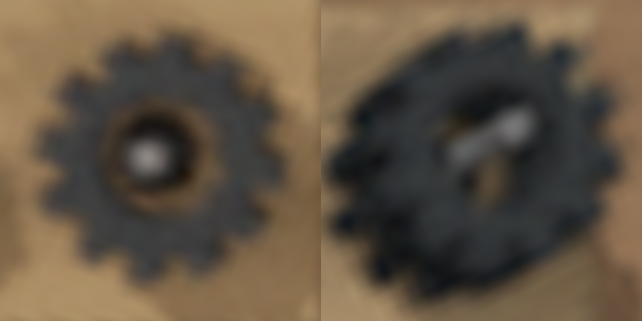

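The gear's teeth sit at 82.9° from the board's x axis, so I'll grip it with yaw near 100.8. Moving now.

Request:
{"name": "servo_tool", "arguments": {"motion": [[[-31,-31,8,0,0,0.059],[-32,-30,8,0,0,0.059],[-35,-28,8,0,0,0.059],[-36,-25,9,0,0,0.059],[-37,-23,8,0,0,0.059]]], "gripper": 85, "newtons": 50}}

```text
time: 1.3
ee_pos: [0.2698, 0.3238, 0.209]
tcp_rot: [180.0, 0.0, 144.8]
wrist_force: [0.1, 0.4, 0.2]
opening: 0.085
```

Request:
{"name": "servo_tool", "arguments": {"motion": [[[-38,-22,8,0,0,0.067],[-40,-18,8,0,0,0.067],[-41,-17,8,0,0,0.067],[-42,-14,8,0,0,0.067],[-42,-11,8,0,0,0.067]]]}}

```text
time: 1.8
ee_pos: [0.3635, 0.1248, 0.1693]
tcp_rot: [179.9, 0.0, 125.5]
wrist_force: [2.1, 1.1, 1.1]
opening: 0.0851
```

Request:
{"name": "servo_tool", "arguments": {"motion": [[[-43,-9,9,0,0,0.067],[-44,-6,8,0,0,0.067],[-44,-4,8,0,0,0.067],[-44,-2,8,0,0,0.067],[-44,2,8,0,0,0.067]]]}}

```text
time: 2.3
ee_pos: [0.4499, -0.0785, 0.1282]
tcp_rot: [180.0, 0.0, 106.3]
wrist_force: [1.0, 0.1, 0.5]
opening: 0.0847
```

```bash
python3 -c "
from h import *
plan(.483,-.109,.10,100.8)"
```

```text
t 2.3 pos [449.9 -78.5 128.2] rot [1.7996e+02 2.0000e-02 1.0632e+02] open 84.7 F [1.  0.1 0.5] n 2
[[-19.0, 12.0, 14.0, 0.0, 0.0, 0.048], [-19.1, 12.1, 14.2, 0.0, 0.0, 0.048]]
```

Request:
{"name": "servo_tool", "arguments": {"motion": [[[-19,12,14,0,0,0.048],[-19.1,12.1,14,0,0,0.048],[0,0,25,0,0,0],[0,0,20,0,0,0],[0,0,0,0,0,0]]], "gripper": 70}}

```text
time: 2.8
ee_pos: [0.4811, -0.1068, 0.0526]
tcp_rot: [-179.8, -0.1, 101.0]
wrist_force: [-1.1, 0.1, -0.4]
opening: 0.0696
```

```bash
python3 - <<'E'
from h import *
from workcell import bot
import cv2
plan(.483,-.109,.037,100.8,10)
s=bot.camera("scene");
c=s['color'][150:300,120:320,::-1]; cv2.imwrite("pics/g1.png",cv2.resize(c,None,fx=4,fy=4,interpolation=cv2.INTER_CUBIC))
E
```

```text
t 2.8 pos [ 481.1 -106.8   52.6] rot [-1.7976e+02 -1.0000e-01  1.0098e+02] open 69.6 F [-1.1  0.1 -0.4] n 2
[[-1.0, 1.0, 8.0, -0.002, 0.0, 0.002], [-1.6, 0.5, 7.6, -0.002, 0.0, 0.002]]
```

View pics/g1.png

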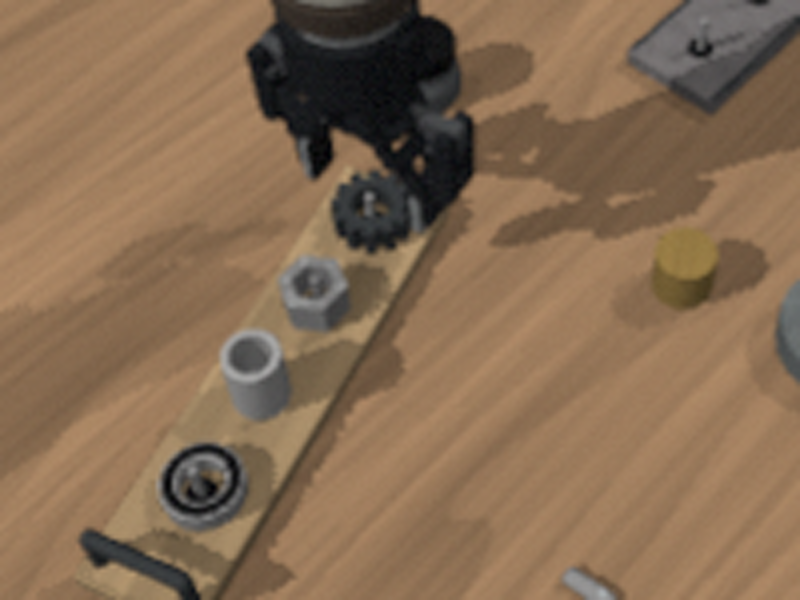

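Request:
{"name": "servo_tool", "arguments": {"motion": [[[-1,1,8,0,0,0],[-1.6,0.5,7.6,-0.002,0,0.002],[0,0,0,0,0,0]]]}}

```text
time: 3.15
ee_pos: [0.4845, -0.1092, 0.0392]
tcp_rot: [179.9, -0.0, 100.9]
wrist_force: [0.3, 1.0, 0.5]
opening: 0.07
```

Request:
{"name": "servo_tool", "arguments": {"motion": [[[0,0,0,0,0,0],[0,0,0,0,0,0],[0,0,0,0,0,0],[0,0,0,0,0,0]]], "gripper": 40, "newtons": 50}}

```text
time: 3.55
ee_pos: [0.4849, -0.1093, 0.0406]
tcp_rot: [179.8, 0.0, 100.9]
wrist_force: [-3.3, 0.2, 5.6]
opening: 0.0473
```

Request:
{"name": "servo_tool", "arguments": {"motion": [[[0,0,0,0,0,0]]]}}

```text
time: 3.65
ee_pos: [0.485, -0.1092, 0.0406]
tcp_rot: [179.8, 0.0, 100.9]
wrist_force: [-2.3, 0.3, 6.5]
opening: 0.0476
```

```bash
python3 - <<'E'
from h import *
from workcell import bot
import cv2
s=bot.camera("scene");t=bot.camera("top")
a=cv2.resize(s['color'][170:250,170:250,::-1],(400,400),interpolation=cv2.INTER_CUBIC);b=cv2.resize(t['color'][180:260,240:320,::-1],(400,400),interpolation=cv2.INTER_CUBIC); cv2.imwrite("pics/g2.png",np.hstack([a,b]))
plan(.483,-.109,.037,100.8,10)
E
```

```text
t 3.75 pos [ 485.  -109.3   40.6] rot [1.7983e+02 3.0000e-02 1.0089e+02] open 47.8 F [-2.3  0.   6.6] n 1
[[0.6, -1.9, 3.6, 0.003, 0.0, 0.0]]
```

View pics/g2.png

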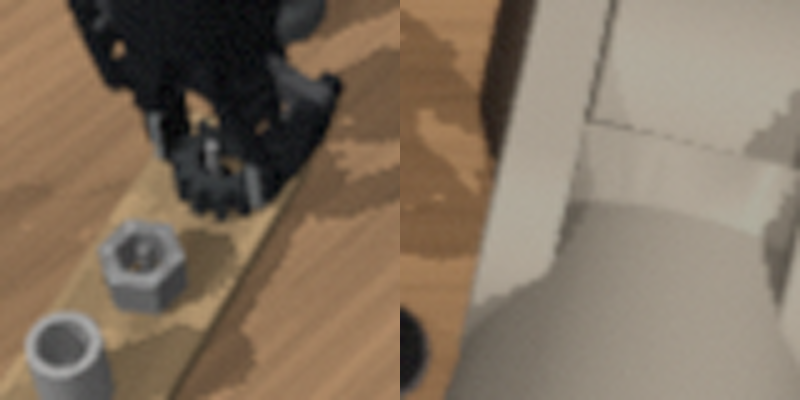

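Request:
{"name": "servo_tool", "arguments": {"motion": [[[0,0,-3,0,0,0],[0,0,-5,0,0,0],[0,0,-8,0,0,0],[0,0,0,0,0,0]]]}}

```text
time: 4.15
ee_pos: [0.4853, -0.1094, 0.0571]
tcp_rot: [179.8, 0.0, 100.9]
wrist_force: [-0.2, 0.3, -1.2]
opening: 0.0476
```

```bash
python3 - <<'E'
from h import *
from workcell import bot
import cv2
s=bot.camera("scene")
a=cv2.resize(s['color'][160:240,170:250,::-1],(600,600),interpolation=cv2.INTER_CUBIC); cv2.imwrite("pics/g3.png",a)
plan(.483,-.109,.1,100.8,10)
E
```

```text
t 4.2 pos [ 485.1 -109.3   56.5] rot [1.7982e+02 3.0000e-02 1.0088e+02] open 47.0 F [ 0.3  0.7 -1.5] n 5
[[0.0, -0.0, -9.0, 0.0, 0.0, 0.0], [0.0, -1.0, -8.0, 0.0, 0.0, 0.0], [0.0, -0.0, -9.0, 0.0, 0.0, 0.0], [1.0, -1.0, -9.0, 0.0, 0.0, 0.0], [-0.3, 0.1, -8.5, 0.0, 0.0, 0.0]]
```

View pics/g3.png

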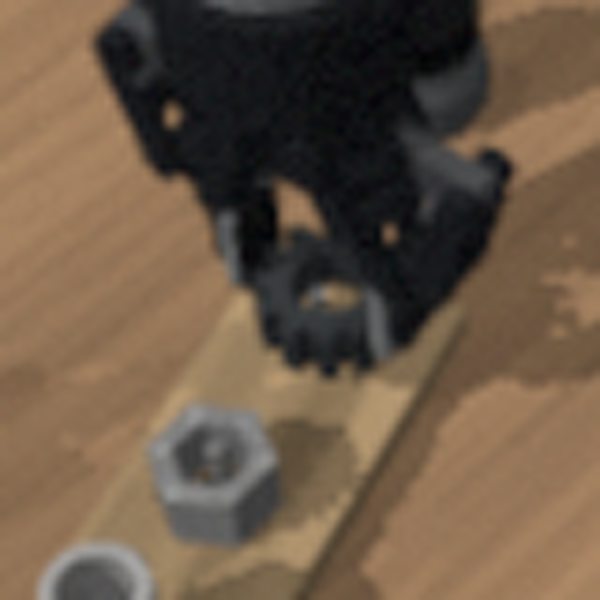

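Request:
{"name": "servo_tool", "arguments": {"motion": [[[0,0,-15,0,0,0],[0,0,-25,0,0,0],[0,0,-20,0,0,0],[0,0,0,0,0,0]]]}}

```text
time: 4.6
ee_pos: [0.486, -0.1096, 0.1192]
tcp_rot: [179.6, 0.1, 100.9]
wrist_force: [0.1, -0.3, -1.8]
opening: 0.0479
```

```bash
python3 - <<'E'
from h import *
plan(.5434,.3397,.115,90.2,45)
E
```

```text
t 4.6 pos [ 486.  -109.6  119.2] rot [1.7963e+02 1.1000e-01 1.0088e+02] open 47.9 F [ 0.1 -0.3 -1.8] n 11
[[39.0, 13.0, 0.0, 0.0, 0.0, 0.017], [39.0, 12.0, 1.0, 0.0, 0.0, 0.017], [40.0, 11.0, 0.0, 0.0, 0.0, 0.017], [40.0, 11.0, 1.0, 0.0, 0.0, 0.017], [40.0, 10.0, -0.0, 0.0, 0.0, 0.017]]
[[40.0, 10.0, 0.0, 0.0, 0.0, 0.017], [40.0, 9.0, 1.0, 0.0, 0.0, 0.017], [40.0, 8.0, 0.0, 0.0, 0.0, 0.017], [41.0, 7.0, 1.0, 0.0, 0.0, 0.017], [40.0, 7.0, -0.0, 0.0, 0.0, 0.017]]
[[41.1, 6.0, 0.3, 0.0, 0.0, 0.017]]
```

Request:
{"name": "servo_tool", "arguments": {"motion": [[[30,10,0,0,0,0.017],[39,12,1,0,0,0.017],[40,11,0,0,0,0.017],[40,11,1,0,0,0.017],[40,10,0,0,0,0.017]]]}}

```text
time: 5.1
ee_pos: [0.5085, 0.0875, 0.1131]
tcp_rot: [179.9, -0.0, 96.0]
wrist_force: [0.6, 0.5, -0.9]
opening: 0.0476
```

Request:
{"name": "servo_tool", "arguments": {"motion": [[[40,10,0,0,0,0.017],[40,9,1,0,0,0.017],[40,8,0,0,0,0.017],[41,7,1,0,0,0.017],[40,7,0,0,0,0.017]]]}}

```text
time: 5.6
ee_pos: [0.5351, 0.2911, 0.111]
tcp_rot: [179.9, 0.0, 91.1]
wrist_force: [0.4, -0.5, -1.8]
opening: 0.0476
```

Request:
{"name": "servo_tool", "arguments": {"motion": [[[35,6,0,0,0,0.017],[12,2,0,0,0,0],[0,0,0,0,0,0]]]}}

```text
time: 5.9
ee_pos: [0.5423, 0.3377, 0.1107]
tcp_rot: [180.0, 0.0, 90.3]
wrist_force: [0.3, -0.5, -0.6]
opening: 0.0472
```

```bash
python3 - <<'E'
from h import *
plan(.5434,.3397,.08,90.2,15)
E
```

```text
t 5.9 pos [542.3 337.7 110.7] rot [1.7997e+02 3.0000e-02 9.0300e+01] open 47.2 F [ 0.3 -0.5 -0.6] n 3
[[1.0, 0.0, 10.0, 0.0, 0.0, 0.0], [0.0, 1.0, 10.0, 0.0, 0.0, 0.0], [1.0, 0.1, 10.7, 0.0, 0.0, 0.0]]
```

Request:
{"name": "servo_tool", "arguments": {"motion": [[[1,0.5,15,0,0,0],[1,0.5,15,0,0,0],[0,0,4,0,0,0],[0,0,0,0,0,0]]]}}

```text
time: 6.3
ee_pos: [0.5432, 0.3372, 0.0764]
tcp_rot: [-180.0, 0.1, 90.1]
wrist_force: [0.4, -0.1, -1.0]
opening: 0.0474
```

```bash
python3 - <<'E'
from h import *
from workcell import bot
import cv2
s=bot.camera("scene");t=bot.camera("top")
a=cv2.resize(s['color'][85:185,270:370,::-1],(400,400),interpolation=cv2.INTER_CUBIC);b=cv2.resize(t['color'][150:250,60:160,::-1],(400,400),interpolation=cv2.INTER_CUBIC); cv2.imwrite("pics/g4.png",np.hstack([a,b]))
plan(.5434,.3397,.042,90.2,10)
E
```

```text
t 6.4 pos [543.9 338.   78.1] rot [ 1.7988e+02 -2.0000e-02  9.0140e+01] open 47.5 F [-0.5 -0.3 -0.9] n 4
[[0.0, -0.0, 9.0, 0.0, 0.0, 0.0], [1.0, -0.0, 9.0, 0.0, 0.0, 0.0], [0.0, -0.0, 9.0, 0.0, 0.0, 0.0], [0.7, -0.6, 9.1, 0.0, 0.0, 0.0]]
```

View pics/g4.png

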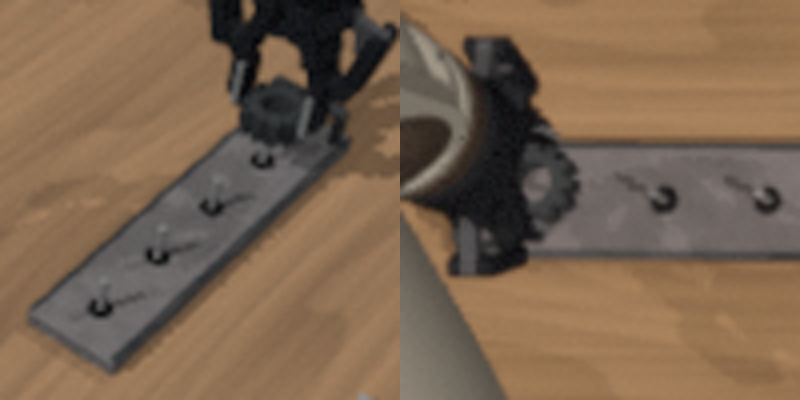

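```bash
python3 - <<'E'
from h import *
T=pickle.load(open("top.pkl","rb"));S=pickle.load(open("scene.pkl","rb"))
print(back(S,uc((272,104),4,(270,85)),.0715),back(T,uc((143,182),4,(60,150)),.0715), "pin S [.5433,.3409]? T")
Z=np.load("b.npz")
E
```

```text
[0.54278035 0.33380691] [0.54465457 0.33110807] pin S [.5433,.3409]? T
```

```bash
python3 - <<'E'
from h import *
from workcell import bot
import cv2
s=bot.camera("scene");t=bot.camera("top")
o=bot.get_obs();print(o['ee_pos'])
out=[]
for P,of in((s,(310,85)),(t,(70,165))):
  for y in (.338,.333):
    k=6.6;im=cv2.resize(P['color'][of[1]:of[1]+60,of[0]:of[0]+60,::-1],(396,396),interpolation=cv2.INTER_CUBIC)
    im=cv2.convertScaleAbs(im,alpha=1.6)
    a=np.linspace(0,2*np.pi,60)
    for r,z in((.025,.0715),(.012,.0715)):
        q=proj(P,np.c_[.5435+r*np.cos(a),y+r*np.sin(a),np.full(60,z)])
        cv2.polylines(im,[(((q-of)+.5)*k-.5).round().astype(np.int32)],True,(0,255,0),1)
    out.append(im)
cv2.imwrite("pics/g5.png",cv2.resize(np.vstack([np.hstack(out[:2]),np.hstack(out[2:])]),(600,600)))
E
```

```text
[0.54414502 0.33840116 0.0786893 ]
```

View pics/g5.png

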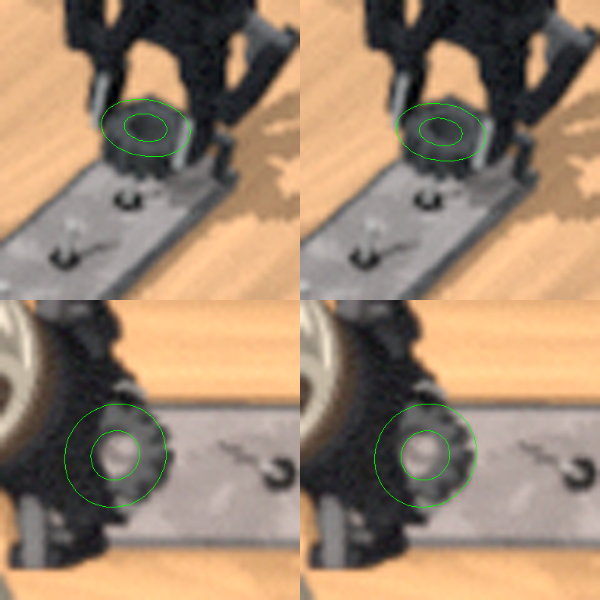

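Request:
{"name": "servo_tool", "arguments": {"motion": [[[3,0,6,0,0,0],[0,0,10,0,0,0],[0,0,10,0,0,0],[0,0,6,0,0,0],[0,0,0,0,0,0]]]}}

```text
time: 7.0
ee_pos: [0.5432, 0.3411, 0.0442]
tcp_rot: [-180.0, 0.1, 90.2]
wrist_force: [-0.9, -0.0, -1.1]
opening: 0.0473
```

Request:
{"name": "servo_tool", "arguments": {"motion": [[[0,0,1.5,0,0,0],[0,0,1.5,0,0,0],[0,0,0,0,0,0]]]}}

```text
time: 7.3
ee_pos: [0.544, 0.3416, 0.0431]
tcp_rot: [179.9, -0.0, 90.2]
wrist_force: [-0.6, 0.2, -0.9]
opening: 0.0475
```

Request:
{"name": "servo_tool", "arguments": {"motion": [[[0,0,1,0,0,0],[0,0,1,0,0,0],[0,0,0,0,0,0]]]}}

```text
time: 7.6
ee_pos: [0.5438, 0.3415, 0.0409]
tcp_rot: [179.9, -0.0, 90.2]
wrist_force: [-0.2, -0.2, -2.7]
opening: 0.0477
```

Request:
{"name": "servo_tool", "arguments": {"motion": [[[0,0,1,0,0,0],[0,0,0,0,0,0]]]}}

```text
time: 7.8
ee_pos: [0.5439, 0.3416, 0.0407]
tcp_rot: [179.9, -0.0, 90.2]
wrist_force: [-2.0, -1.0, 4.4]
opening: 0.0476
```

Contact is at about z = 40.7, the same height as on the strip board. Now I'll release it.

Request:
{"name": "servo_tool", "arguments": {"motion": [[[0,0,0,0,0,0],[0,0,0,0,0,0],[0,0,0,0,0,0],[0,0,0,0,0,0]]], "gripper": 68}}

```text
time: 8.2
ee_pos: [0.5439, 0.3415, 0.0399]
tcp_rot: [179.9, -0.0, 90.2]
wrist_force: [-0.3, 0.2, -0.4]
opening: 0.068
```

Request:
{"name": "servo_tool", "arguments": {"motion": [[[0,0,-8,0,0,0],[0,0,-20,0,0,0],[0,0,-30,0,0,0],[0,0,-30,0,0,0],[0,0,0,0,0,0]]]}}

```text
time: 8.7
ee_pos: [0.5453, 0.3425, 0.1336]
tcp_rot: [179.5, -0.2, 90.2]
wrist_force: [-0.2, 0.1, 0.4]
opening: 0.0684
```

```bash
python3 - <<'E'
from h import *
plan(.501,-.173,.105,107.9,45)
E
```

```text
t 8.7 pos [545.3 342.5 133.6] rot [179.53  -0.24  90.17] open 68.4 F [-0.2  0.1  0.4] n 12
[[-43.0, -4.0, 2.0, 0.0, 0.0, -0.026], [-43.0, -5.0, 2.0, 0.0, 0.0, -0.026], [-43.0, -6.0, 3.0, 0.0, 0.0, -0.026], [-42.0, -7.0, 2.0, 0.0, 0.0, -0.026], [-42.0, -8.0, 2.0, 0.0, 0.0, -0.026]]
[[-42.0, -10.0, 2.0, 0.0, 0.0, -0.026], [-42.0, -10.0, 2.0, 0.0, 0.0, -0.026], [-42.0, -12.0, 2.0, 0.0, 0.0, -0.026], [-41.0, -12.0, 3.0, 0.0, 0.0, -0.026], [-41.0, -14.0, 2.0, 0.0, 0.0, -0.026]]
[[-40.0, -15.0, 2.0, 0.0, 0.0, -0.026], [-40.6, -15.6, 2.1, 0.0, 0.0, -0.026]]
```

Request:
{"name": "servo_tool", "arguments": {"motion": [[[-43,-4,2,0,0,-0.026],[-43,-5,2,0,0,-0.026],[-43,-6,3,0,0,-0.026],[-42,-7,2,0,0,-0.026],[-42,-8,2,0,0,-0.026]]]}}

```text
time: 9.2
ee_pos: [0.5249, 0.1255, 0.1168]
tcp_rot: [179.9, -0.0, 97.7]
wrist_force: [0.2, -0.3, -0.4]
opening: 0.0678
```

Request:
{"name": "servo_tool", "arguments": {"motion": [[[-42,-10,2,0,0,-0.026],[-42,-10,2,0,0,-0.026],[-42,-12,2,0,0,-0.026],[-41,-12,3,0,0,-0.026],[-41,-14,2,0,0,-0.026]]]}}

```text
time: 9.7
ee_pos: [0.5062, -0.0898, 0.1057]
tcp_rot: [179.9, 0.0, 105.1]
wrist_force: [0.4, -0.1, 0.6]
opening: 0.0682
```

Request:
{"name": "servo_tool", "arguments": {"motion": [[[-36,-14,2,0,0,-0.026],[-24,-8,2,0,0,-0.026],[-10,-3,0,0,0,0],[0,0,0,0,0,0]]]}}

```text
time: 10.1
ee_pos: [0.5018, -0.1632, 0.1016]
tcp_rot: [179.9, 0.0, 107.9]
wrist_force: [-0.1, 0.3, -0.9]
opening: 0.068
```

```bash
python3 - <<'E'
from h import *
from workcell import bot
import cv2
s=bot.camera("scene");t=bot.camera("top")
a=cv2.resize(s['color'][85:185,270:370,::-1],(400,400),interpolation=cv2.INTER_CUBIC);b=cv2.resize(t['color'][150:250,60:160,::-1],(400,400),interpolation=cv2.INTER_CUBIC); cv2.imwrite("pics/g6.png",np.hstack([a,b]))
plan(.501,-.173,.06,107.9,25)
E
```

```text
t 10.2 pos [ 502.1 -161.6  101.7] rot [ 1.7989e+02 -1.0000e-02  1.0803e+02] open 68.1 F [ 0.3 -0.1  0.1] n 2
[[-5.0, -2.0, 21.0, 0.0, 0.0, 0.0], [-5.5, -2.6, 20.7, 0.0, 0.0, 0.0]]
```

View pics/g6.png

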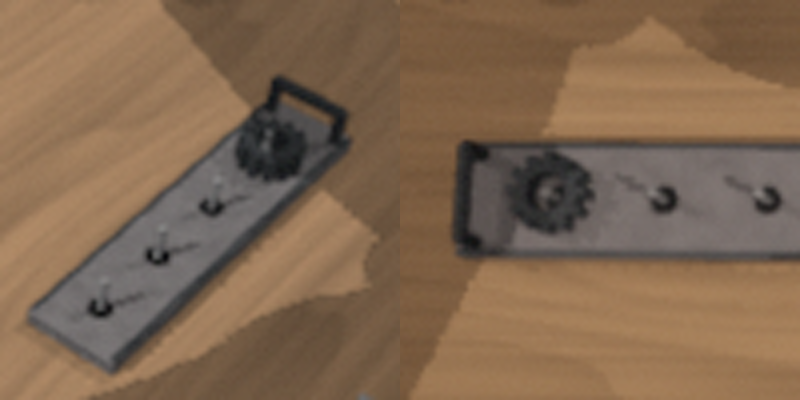

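The gear stands flat on the pin next to the grey handle: scene view (270,148), top view (548,192). Next is the nut.

Request:
{"name": "servo_tool", "arguments": {"motion": [[[-5,-2,21,0,0,0],[-5.5,-2.5,20,0,0,0],[0,0,8,0,0,0],[0,0,8,0,0,0],[0,0,0,0,0,0]]], "gripper": 60}}

```text
time: 10.7
ee_pos: [0.5009, -0.1728, 0.0442]
tcp_rot: [179.9, -0.0, 108.1]
wrist_force: [-0.5, -0.2, 0.3]
opening: 0.0596
```

```bash
python3 - <<'E'
from h import *
plan(.501,-.173,.044,107.9,25)
E
```

```text
t 10.7 pos [ 500.9 -172.8   44.2] rot [ 1.7993e+02 -3.0000e-02  1.0810e+02] open 59.6 F [-0.5 -0.2  0.3] n 1
[[-0.2, 0.0, 0.2, 0.0, 0.0, 0.003]]
```

Request:
{"name": "servo_tool", "arguments": {"motion": [[[0,0,0,0,0,0],[0,0,0,0,0,0],[0,0,0,0,0,0],[0,0,0,0,0,0],[0,0,0,0,0,0]]], "gripper": 25}}

```text
time: 11.2
ee_pos: [0.5017, -0.1736, 0.046]
tcp_rot: [179.8, 0.1, 108.1]
wrist_force: [-1.1, 1.7, 6.2]
opening: 0.0365
```

Request:
{"name": "servo_tool", "arguments": {"motion": [[[0,0,0,0,0,0]]]}}

```text
time: 11.3
ee_pos: [0.5017, -0.1736, 0.046]
tcp_rot: [179.8, 0.1, 108.1]
wrist_force: [-0.7, 2.1, 6.7]
opening: 0.0362
```

Request:
{"name": "servo_tool", "arguments": {"motion": [[[0,0,-3,0,0,0],[0,0,-12,0,0,0],[0,0,-25,0,0,0],[0,0,-25,0,0,0],[0,0,0,0,0,0]]]}}

```text
time: 11.8
ee_pos: [0.5026, -0.1743, 0.1141]
tcp_rot: [179.6, 0.2, 108.0]
wrist_force: [0.8, -0.5, 0.1]
opening: 0.0363
```

```bash
python3 - <<'E'
from h import *
plan(.5437,.2737,.115,90.2,45)
E
```

```text
t 11.8 pos [ 502.6 -174.3  114.1] rot [179.62   0.22 108.04] open 36.3 F [ 0.8 -0.5  0.1] n 10
[[41.0, 18.0, -0.0, 0.0, 0.0, 0.031], [42.0, 16.0, -0.0, 0.0, 0.0, 0.031], [43.0, 15.0, -0.0, 0.0, 0.0, 0.031], [42.0, 14.0, -1.0, 0.0, 0.0, 0.031], [44.0, 13.0, 0.0, 0.0, 0.0, 0.031]]
[[43.0, 11.0, 0.0, 0.0, 0.0, 0.031], [44.0, 10.0, 0.0, 0.0, 0.0, 0.031], [44.0, 8.0, -0.0, 0.0, 0.0, 0.031], [45.0, 7.0, -0.0, 0.0, 0.0, 0.031], [44.3, 6.2, -0.3, 0.0, 0.0, 0.031]]
```

Request:
{"name": "servo_tool", "arguments": {"motion": [[[30,13,0,0,0,0.031],[42,17,0,0,0,0.031],[43,16,0,0,0,0.031],[42,15,0,0,0,0.031],[44,14,0,0,0,0.031]]]}}

```text
time: 12.3
ee_pos: [0.5239, 0.0413, 0.1099]
tcp_rot: [179.9, 0.0, 99.1]
wrist_force: [1.4, 0.3, -0.2]
opening: 0.0362
```

Request:
{"name": "servo_tool", "arguments": {"motion": [[[43,11,0,0,0,0.031],[44,10,0,0,0,0.031],[44,8,0,0,0,0.031],[45,7,0,0,0,0.031],[36,5,0,0,0,0.031]]]}}

```text
time: 12.8
ee_pos: [0.5433, 0.2573, 0.1098]
tcp_rot: [179.9, -0.0, 90.3]
wrist_force: [-0.2, 0.2, -1.0]
opening: 0.0362
```

Request:
{"name": "servo_tool", "arguments": {"motion": [[[18,1,6,0,0,0],[0,0,10,0,0,0],[0,0,10,0,0,0],[0,0,0,0,0,0]]]}}

```text
time: 13.2
ee_pos: [0.5437, 0.2712, 0.0817]
tcp_rot: [-179.9, 0.1, 90.2]
wrist_force: [0.2, 0.5, -0.6]
opening: 0.036
```

```bash
python3 - <<'E'
from h import *
from workcell import bot
import cv2
plan(.5437,.2737,.086,90.2,15)
s=bot.camera("scene");t=bot.camera("top")
o=bot.get_obs();p=o['ee_pos'];z=p[2]-.046+.038
out=[]
for P,c in((s,p),(t,p)):
    u=proj(P,[p[0],p[1],z])[0]; of=(u-30).astype(int)
    k=10;im=cv2.resize(P['color'][of[1]:of[1]+60,of[0]:of[0]+60,::-1],(600,600),interpolation=cv2.INTER_CUBIC)
    im=cv2.resize(cv2.convertScaleAbs(im,alpha=1.4),(400,400));k=400/60
    a=np.linspace(0,2*np.pi,60)
    for r in(.0195,.011):
        q=proj(P,np.c_[p[0]+r*np.cos(a),p[1]+r*np.sin(a),np.full(60,z)])
        cv2.polylines(im,[(((q-of)+.5)*k-.5).round().astype(np.int32)],True,(0,255,0),1)
    for zz in(.014,.042):
        q=proj(P,[.5437,.2737,zz]);cv2.circle(im,tuple((((q-of)+.5)*k-.5)[0].round().astype(int).tolist()),3,(0,0,255),1)
    out.append(im)
cv2.imwrite("pics/n1.png",np.hstack(out))
E
```

```text
t 13.2 pos [543.7 271.2  81.7] rot [-1.7994e+02  9.0000e-02  9.0240e+01] open 36.0 F [ 0.2  0.5 -0.6] n 1
[[2.5, 0.0, -4.4, 0.0, 0.0, 0.0]]
```

View pics/n1.png

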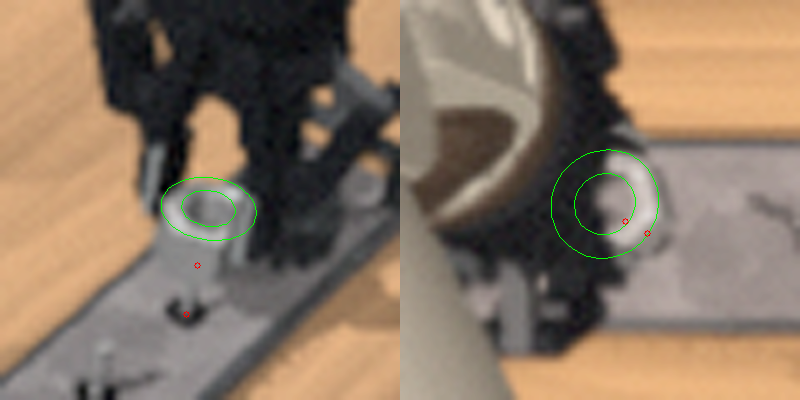

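Request:
{"name": "servo_tool", "arguments": {"motion": [[[2,0,6,0,0,0],[0,0,10,0,0,0],[0,0,10,0,0,0],[0,0,5,0,0,0],[0,0,0,0,0,0]]]}}

```text
time: 13.8
ee_pos: [0.544, 0.2746, 0.0515]
tcp_rot: [180.0, 0.0, 90.3]
wrist_force: [-0.1, 0.2, -0.9]
opening: 0.0363
```

Request:
{"name": "servo_tool", "arguments": {"motion": [[[0,0,1,0,0,0],[0,0,1,0,0,0],[0,0,0,0,0,0]]]}}

```text
time: 14.1
ee_pos: [0.5448, 0.275, 0.0511]
tcp_rot: [179.9, -0.0, 90.3]
wrist_force: [-0.7, 0.2, -0.6]
opening: 0.0363
```

Request:
{"name": "servo_tool", "arguments": {"motion": [[[0,0,1.5,0,0,0],[0,0,1.5,0,0,0],[0,0,0,0,0,0]]]}}

```text
time: 14.4
ee_pos: [0.5446, 0.2749, 0.0477]
tcp_rot: [179.9, -0.0, 90.3]
wrist_force: [-0.2, -0.0, -0.0]
opening: 0.036
```

Request:
{"name": "servo_tool", "arguments": {"motion": [[[0,0,1,0,0,0],[0,0,1,0,0,0],[0,0,0,0,0,0]]]}}

```text
time: 14.7
ee_pos: [0.5447, 0.275, 0.0461]
tcp_rot: [179.9, -0.0, 90.3]
wrist_force: [-0.3, -0.1, 0.9]
opening: 0.0364
```

Request:
{"name": "servo_tool", "arguments": {"motion": [[[0,0,0.7,0,0,0],[0,0,0,0,0,0],[0,0,0,0,0,0]]]}}

```text
time: 15.0
ee_pos: [0.5447, 0.275, 0.0461]
tcp_rot: [179.9, -0.0, 90.3]
wrist_force: [-3.2, -1.1, 5.5]
opening: 0.036
```

Request:
{"name": "servo_tool", "arguments": {"motion": [[[0,0,0,0,0,0],[0,0,0,0,0,0],[0,0,0,0,0,0],[0,0,0,0,0,0]]], "gripper": 58}}

```text
time: 15.4
ee_pos: [0.5446, 0.2749, 0.0451]
tcp_rot: [179.9, -0.0, 90.3]
wrist_force: [-0.3, -0.6, 0.7]
opening: 0.0581
```

Request:
{"name": "servo_tool", "arguments": {"motion": [[[0,0,-8,0,0,0],[0,0,-20,0,0,0],[0,0,-30,0,0,0],[0,0,-20,0,0,0],[0,0,0,0,0,0]]]}}

```text
time: 15.9
ee_pos: [0.5459, 0.2756, 0.1273]
tcp_rot: [179.6, -0.2, 90.3]
wrist_force: [0.6, 0.2, 0.3]
opening: 0.0574
```

```bash
python3 - <<'E'
from h import *
plan(.522,-.2365,.115,107.9,45)
E
```

```text
t 15.9 pos [545.9 275.6 127.3] rot [ 1.796e+02 -1.600e-01  9.029e+01] open 57.4 F [0.6 0.2 0.3] n 12
[[-43.0, -2.0, 1.0, 0.0, 0.0, -0.026], [-42.0, -4.0, 1.0, 0.0, 0.0, -0.026], [-43.0, -4.0, 1.0, 0.0, 0.0, -0.026], [-42.0, -5.0, 1.0, 0.0, 0.0, -0.026], [-42.0, -7.0, 0.0, 0.0, 0.0, -0.026]]
[[-42.0, -8.0, 1.0, 0.0, 0.0, -0.026], [-42.0, -9.0, 1.0, 0.0, 0.0, -0.026], [-42.0, -10.0, 1.0, 0.0, 0.0, -0.026], [-41.0, -11.0, 1.0, 0.0, 0.0, -0.026], [-41.0, -12.0, 1.0, 0.0, 0.0, -0.026]]
[[-41.0, -13.0, 1.0, 0.0, 0.0, -0.026], [-40.1, -13.8, 0.7, 0.0, 0.0, -0.026]]
```

Request:
{"name": "servo_tool", "arguments": {"motion": [[[-43,-2,1,0,0,-0.026],[-42,-4,1,0,0,-0.026],[-43,-4,1,0,0,-0.026],[-42,-5,1,0,0,-0.026],[-42,-7,0,0,0,-0.026]]]}}

```text
time: 16.4
ee_pos: [0.534, 0.0603, 0.1186]
tcp_rot: [179.9, -0.0, 97.8]
wrist_force: [-0.1, -0.4, -0.1]
opening: 0.0581
```

Request:
{"name": "servo_tool", "arguments": {"motion": [[[-42,-8,1,0,0,-0.026],[-42,-9,1,0,0,-0.026],[-42,-10,1,0,0,-0.026],[-41,-11,1,0,0,-0.026],[-41,-12,1,0,0,-0.026]]]}}

```text
time: 16.9
ee_pos: [0.5236, -0.1536, 0.1137]
tcp_rot: [179.9, -0.0, 105.2]
wrist_force: [1.2, 0.9, 0.9]
opening: 0.058
```

Request:
{"name": "servo_tool", "arguments": {"motion": [[[-41,-13,1,0,0,-0.026],[-32,-12,0,0,0,-0.026],[-13,-3,0,0,0,0],[0,0,0,0,0,0]]]}}

```text
time: 17.3
ee_pos: [0.5209, -0.2435, 0.1124]
tcp_rot: [179.9, -0.0, 108.0]
wrist_force: [-0.8, 0.5, 0.1]
opening: 0.0583
```

```bash
python3 - <<'E'
from h import *
from workcell import bot
import cv2
s=bot.camera("scene");t=bot.camera("top")
a=cv2.resize(s['color'][85:185,270:370,::-1],(400,400),interpolation=cv2.INTER_CUBIC);b=cv2.resize(t['color'][150:250,60:160,::-1],(400,400),interpolation=cv2.INTER_CUBIC); cv2.imwrite("pics/n2.png",np.hstack([a,b]))
c=cv2.resize(s['color'][200:300,120:253,::-1],(798,600),interpolation=cv2.INTER_CUBIC);cv2.imwrite("pics/n3.png",c)
plan(.522,-.2365,.06,107.9,15)
E
```

```text
t 17.4 pos [ 521.2 -241.5  112.7] rot [ 1.7991e+02 -3.0000e-02  1.0814e+02] open 57.5 F [-1.1  1.  -0.7] n 4
[[1.0, 1.0, 13.0, 0.0, 0.0, 0.0], [1.0, 0.0, 13.0, 0.0, 0.0, 0.0], [1.0, 1.0, 14.0, 0.0, 0.0, 0.0], [1.5, 0.3, 12.7, 0.0, 0.0, 0.0]]
```

View pics/n2.png

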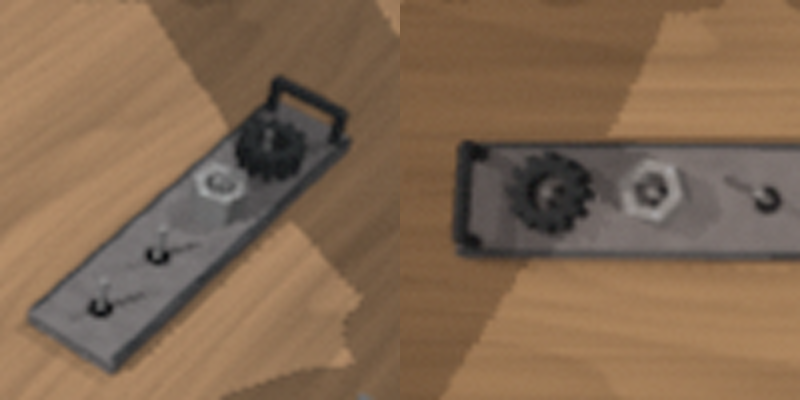

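View pics/n3.png

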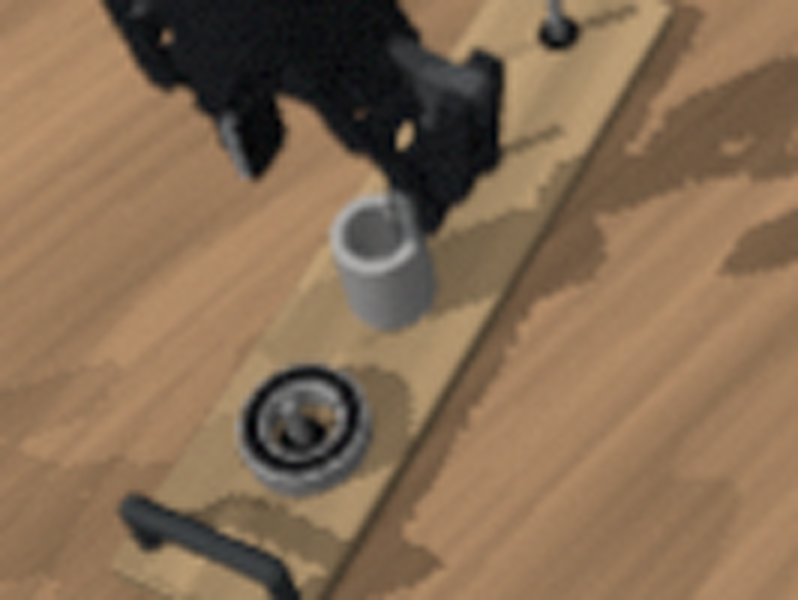

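The gear and nut are both on their pins. Next is the spacer; a grip at z ≈ 50 leaves the 59 mm top well inside the pads.

Request:
{"name": "servo_tool", "arguments": {"motion": [[[2,1,8,0,0,0],[2.5,1,13,0,0,0],[0,0,15,0,0,0],[0,0,15,0,0,0],[0,0,11,0,0,0]]]}}

```text
time: 17.9
ee_pos: [0.5212, -0.2367, 0.0487]
tcp_rot: [180.0, -0.1, 108.2]
wrist_force: [0.0, 0.3, -0.3]
opening: 0.0583
```

Request:
{"name": "servo_tool", "arguments": {"motion": [[[0,0,0,0,0,0],[0,0,0,0,0,0],[0,0,0,0,0,0],[0,0,0,0,0,0],[0,0,0,0,0,0]]], "gripper": 22}}

```text
time: 18.4
ee_pos: [0.5221, -0.2375, 0.0515]
tcp_rot: [179.9, 0.0, 108.2]
wrist_force: [0.0, -0.3, -1.0]
opening: 0.0323
```

Request:
{"name": "servo_tool", "arguments": {"motion": [[[0,0,0,0,0,0]]]}}

```text
time: 18.5
ee_pos: [0.522, -0.2374, 0.0513]
tcp_rot: [179.9, 0.0, 108.2]
wrist_force: [-0.6, -0.4, -0.9]
opening: 0.0324
```

Request:
{"name": "servo_tool", "arguments": {"motion": [[[0,0,-3,0,0,0],[0,0,-12,0,0,0],[0,0,-25,0,0,0],[0,0,-25,0,0,0],[0,0,0,0,0,0]]]}}

```text
time: 19.0
ee_pos: [0.5233, -0.2381, 0.1208]
tcp_rot: [179.6, 0.3, 108.2]
wrist_force: [-0.2, 0.1, 0.3]
opening: 0.0324
```

```bash
python3 - <<'E'
from h import *
from workcell import bot
import cv2
s=bot.camera("scene")
c=cv2.resize(s['color'][170:290,120:253,::-1],(665,600),interpolation=cv2.INTER_CUBIC);cv2.imwrite("pics/s1.png",c)
plan(.5439,.2077,.12,90.2,45)
E
```

```text
t 19.05 pos [ 522.8 -237.9  118.7] rot [1.7971e+02 1.7000e-01 1.0816e+02] open 32.5 F [ 0.2 -0.3 -1. ] n 10
[[42.0, 16.0, -0.0, 0.0, 0.0, 0.031], [42.0, 15.0, -0.0, 0.0, 0.0, 0.031], [42.0, 13.0, -1.0, 0.0, 0.0, 0.031], [43.0, 12.0, 0.0, 0.0, 0.0, 0.031], [44.0, 10.0, 0.0, 0.0, 0.0, 0.031]]
[[43.0, 10.0, -0.0, 0.0, 0.0, 0.031], [44.0, 8.0, -0.0, 0.0, 0.0, 0.031], [44.0, 6.0, -0.0, 0.0, 0.0, 0.031], [45.0, 5.0, -1.0, 0.0, 0.0, 0.031], [44.1, 4.1, 0.3, 0.0, 0.0, 0.031]]
```

View pics/s1.png

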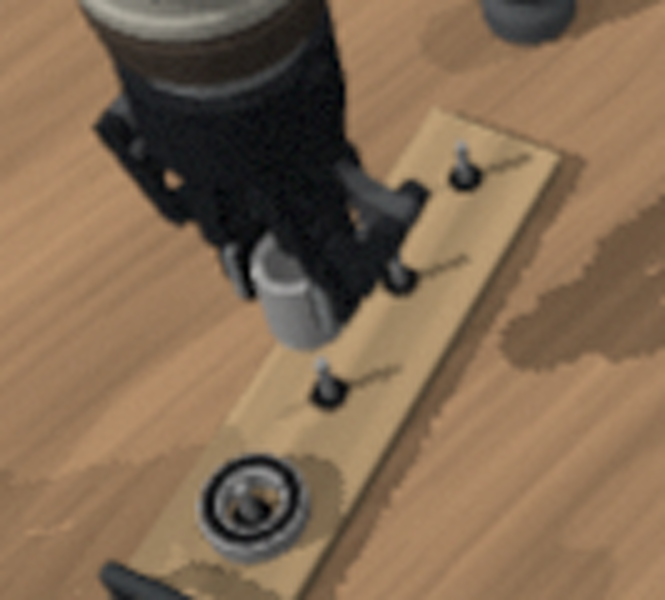

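Request:
{"name": "servo_tool", "arguments": {"motion": [[[30,12,0,0,0,0.031],[42,16,0,0,0,0.031],[42,14,0,0,0,0.031],[43,13,0,0,0,0.031],[44,11,0,0,0,0.031]]]}}

```text
time: 19.55
ee_pos: [0.5352, -0.0244, 0.1155]
tcp_rot: [179.9, -0.0, 99.2]
wrist_force: [0.8, 0.2, -0.5]
opening: 0.0323
```

Request:
{"name": "servo_tool", "arguments": {"motion": [[[43,10,0,0,0,0.031],[44,8,0,0,0,0.031],[44,6,0,0,0,0.031],[45,5,0,0,0,0.031],[36,4,0,0,0,0.031]]]}}

```text
time: 20.05
ee_pos: [0.5462, 0.1907, 0.1156]
tcp_rot: [179.9, -0.0, 90.4]
wrist_force: [-0.1, 0.3, -0.0]
opening: 0.0321
```

Request:
{"name": "servo_tool", "arguments": {"motion": [[[18,1,6,0,0,0],[0,0,10,0,0,0],[0,0,10,0,0,0],[0,0,0,0,0,0]]]}}

```text
time: 20.45
ee_pos: [0.5468, 0.2048, 0.0878]
tcp_rot: [-179.9, 0.1, 90.3]
wrist_force: [-0.8, -0.2, 0.3]
opening: 0.0321
```

```bash
cat > ov.py <<'E'
from h import *
from workcell import bot
import cv2
def overlay(pin,zg,ztop,zbot,radii,name):
    s=bot.camera("scene");t=bot.camera("top")
    o=bot.get_obs();p=o['ee_pos']; out=[]
    for P in(s,t):
        u=proj(P,[p[0],p[1],p[2]-zg+ztop])[0]; of=(u-30).astype(int);k=400/60
        im=cv2.convertScaleAbs(cv2.resize(P['color'][of[1]:of[1]+60,of[0]:of[0]+60,::-1],(400,400),interpolation=cv2.INTER_CUBIC),alpha=1.4)
        a=np.linspace(0,2*np.pi,60)
        for r,z,c in[(r,ztop,(0,255,0)) for r in radii]+[(radii[0],zbot,(255,255,0))]:
            q=proj(P,np.c_[p[0]+r*np.cos(a),p[1]+r*np.sin(a),np.full(60,p[2]-zg+z)])
            cv2.polylines(im,[(((q-of)+.5)*k-.5).round().astype(np.int32)],True,c,1)
        for zz in(.014,.042):
            q=proj(P,[pin[0],pin[1],zz]);cv2.circle(im,tuple((((q-of)+.5)*k-.5)[0].round().astype(int).tolist()),3,(0,0,255),1)
        out.append(im)
    cv2.imwrite(name,np.hstack(out))
E
python3 - <<'E'
from ov import *
plan(.5439,.2077,.09,90.2,15)
overlay((.5439,.2077),.0513,.059,.014,(.017,.012),"pics/s2.png")
E
```

```text
t 20.45 pos [546.8 204.8  87.8] rot [-1.7992e+02  6.0000e-02  9.0350e+01] open 32.1 F [-0.8 -0.2  0.3] n 1
[[2.9, -2.9, -2.2, 0.0, 0.0, 0.003]]
```

View pics/s2.png

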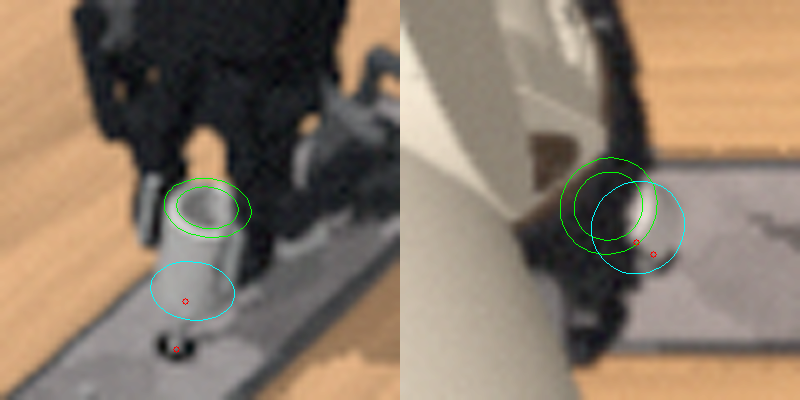

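Request:
{"name": "servo_tool", "arguments": {"motion": [[[1,-2.5,3,0,0,0],[0,0,8,0,0,0],[0,0,8,0,0,0],[0,0,8,0,0,0],[0,0,0,0,0,0]]]}}

```text
time: 21.05
ee_pos: [0.5446, 0.2071, 0.0615]
tcp_rot: [-180.0, 0.0, 90.4]
wrist_force: [-0.7, -0.7, -0.7]
opening: 0.032
```

```bash
python3 - <<'E'
from ov import *
plan(.5439,.2077,.0513,90.2,15)
overlay((.5439,.2077),.0513,.059,.014,(.017,.012),"pics/s3.png")
E
```

```text
t 21.05 pos [544.6 207.1  61.5] rot [-1.7998e+02  3.0000e-02  9.0400e+01] open 32.0 F [-0.7 -0.7 -0.7] n 1
[[0.6, -0.7, 10.2, 0.0, 0.0, 0.004]]
```

View pics/s3.png

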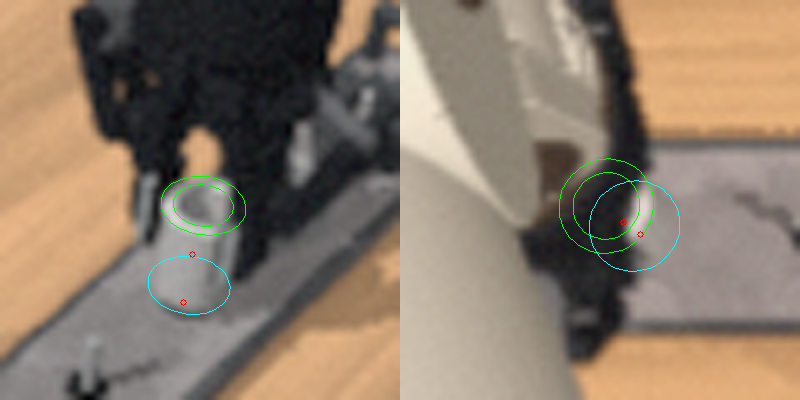

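Inserting freely with no contact force. I'll lower the rest of the way slowly.

Request:
{"name": "servo_tool", "arguments": {"motion": [[[0.5,-0.5,3,0,0,0],[0,0,3,0,0,0],[0,0,1,0,0,0],[0,0,0,0,0,0]]]}}

```text
time: 21.55
ee_pos: [0.5448, 0.2079, 0.0561]
tcp_rot: [179.9, -0.0, 90.4]
wrist_force: [-0.1, 0.3, -0.4]
opening: 0.0325
```

Request:
{"name": "servo_tool", "arguments": {"motion": [[[0,0,1,0,0,0],[0,0,1,0,0,0],[0,0,0,0,0,0]]]}}

```text
time: 21.85
ee_pos: [0.5448, 0.2079, 0.0541]
tcp_rot: [179.9, -0.0, 90.4]
wrist_force: [0.3, -0.2, -1.1]
opening: 0.0328
```

Request:
{"name": "servo_tool", "arguments": {"motion": [[[0,0,1,0,0,0],[0,0,0.5,0,0,0],[0,0,0,0,0,0]]]}}

```text
time: 22.15
ee_pos: [0.5448, 0.2079, 0.0526]
tcp_rot: [179.9, -0.0, 90.4]
wrist_force: [0.1, -1.1, -0.9]
opening: 0.0321
```

Request:
{"name": "servo_tool", "arguments": {"motion": [[[0,0,0.7,0,0,0],[0,0,0.5,0,0,0],[0,0,0,0,0,0]]]}}

```text
time: 22.45
ee_pos: [0.5448, 0.2079, 0.0514]
tcp_rot: [179.9, -0.0, 90.4]
wrist_force: [-0.2, -0.2, -0.9]
opening: 0.0327
```

Request:
{"name": "servo_tool", "arguments": {"motion": [[[0,0,0.7,0,0,0],[0,0,0.5,0,0,0],[0,0,0,0,0,0]]]}}

```text
time: 22.75
ee_pos: [0.545, 0.2079, 0.0506]
tcp_rot: [179.9, -0.0, 90.4]
wrist_force: [-1.8, -0.8, 2.3]
opening: 0.0323
```

Request:
{"name": "servo_tool", "arguments": {"motion": [[[0,0,0.7,0,0,0],[0,0,0.5,0,0,0],[0,0,0,0,0,0]]]}}

```text
time: 23.05
ee_pos: [0.545, 0.2079, 0.0505]
tcp_rot: [179.8, -0.0, 90.4]
wrist_force: [-5.2, -2.7, 11.1]
opening: 0.0323
```

Request:
{"name": "servo_tool", "arguments": {"motion": [[[0,0,-0.7,0,0,0],[0,0,0,0,0,0],[0,0,0,0,0,0],[0,0,0,0,0,0],[0,0,0,0,0,0]]], "gripper": 60}}

```text
time: 23.55
ee_pos: [0.5448, 0.2079, 0.0496]
tcp_rot: [179.9, -0.0, 90.4]
wrist_force: [0.5, 0.6, -0.2]
opening: 0.0598
```

Request:
{"name": "servo_tool", "arguments": {"motion": [[[0,0,-8,0,0,0],[0,0,-20,0,0,0],[0,0,-30,0,0,0],[0,0,-25,0,0,0],[0,0,0,0,0,0]]]}}

```text
time: 24.05
ee_pos: [0.5463, 0.2085, 0.1375]
tcp_rot: [179.6, -0.1, 90.4]
wrist_force: [-0.1, 1.0, 0.5]
opening: 0.0596
```

```bash
python3 - <<'E'
from h import *
plan(.543,-.2965,.11,107.9,45)
E
```

```text
t 24.05 pos [546.3 208.5 137.5] rot [ 1.7955e+02 -1.5000e-01  9.0400e+01] open 59.6 F [-0.1  1.   0.5] n 12
[[-42.0, -1.0, 2.0, 0.0, 0.0, -0.025], [-42.0, -1.0, 2.0, 0.0, 0.0, -0.025], [-42.0, -3.0, 3.0, 0.0, 0.0, -0.025], [-42.0, -4.0, 2.0, 0.0, 0.0, -0.025], [-42.0, -4.0, 2.0, 0.0, 0.0, -0.025]]
[[-42.0, -6.0, 2.0, 0.0, 0.0, -0.025], [-41.0, -7.0, 2.0, 0.0, 0.0, -0.025], [-41.0, -8.0, 2.0, 0.0, 0.0, -0.025], [-42.0, -9.0, 3.0, 0.0, 0.0, -0.025], [-40.0, -10.0, 2.0, 0.0, 0.0, -0.025]]
[[-41.0, -11.0, 2.0, 0.0, 0.0, -0.025], [-40.4, -11.9, 2.1, 0.0, 0.0, -0.025]]
```

Request:
{"name": "servo_tool", "arguments": {"motion": [[[-42,-1,2,0,0,-0.025],[-42,-1,2,0,0,-0.025],[-42,-3,3,0,0,-0.025],[-42,-4,2,0,0,-0.025],[-42,-4,2,0,0,-0.025]]], "gripper": 70}}

```text
time: 24.55
ee_pos: [0.5433, -0.0042, 0.1216]
tcp_rot: [179.9, -0.0, 97.6]
wrist_force: [0.1, -0.7, 0.6]
opening: 0.07
```

Request:
{"name": "servo_tool", "arguments": {"motion": [[[-42,-6,2,0,0,-0.025],[-41,-7,2,0,0,-0.025],[-41,-8,2,0,0,-0.025],[-42,-9,3,0,0,-0.025],[-40,-10,2,0,0,-0.025]]]}}

```text
time: 25.05
ee_pos: [0.5412, -0.2144, 0.1103]
tcp_rot: [179.9, 0.0, 104.8]
wrist_force: [1.7, 0.7, 0.0]
opening: 0.0699
```

Request:
{"name": "servo_tool", "arguments": {"motion": [[[-41,-11,2,0,0,-0.025],[-27,-9,2,0,0,-0.025],[-10,-3,0,0,0,0],[0,0,0,0,0,0]]]}}

```text
time: 25.45
ee_pos: [0.5401, -0.2948, 0.1061]
tcp_rot: [179.9, -0.0, 107.5]
wrist_force: [0.8, 0.8, 0.5]
opening: 0.0699
```

```bash
python3 - <<'E'
from h import *
from workcell import bot
import cv2
s=bot.camera("scene");t=bot.camera("top")
a=cv2.resize(s['color'][85:185,270:370,::-1],(400,400),interpolation=cv2.INTER_CUBIC);b=cv2.resize(t['color'][150:250,70:170,::-1],(400,400),interpolation=cv2.INTER_CUBIC); cv2.imwrite("pics/s4.png",np.hstack([a,b]))
plan(.543,-.2965,.041,107.9,15)
E
```

```text
t 25.55 pos [ 540.5 -293.   106.5] rot [ 1.7990e+02 -2.0000e-02  1.0758e+02] open 69.8 F [0.  0.3 0.1] n 5
[[-1.0, 0.0, 13.0, 0.0, 0.0, 0.0], [-1.0, 0.0, 13.0, 0.0, 0.0, 0.0], [-0.0, 1.0, 13.0, 0.0, 0.0, 0.0], [-1.0, -0.0, 13.0, 0.0, 0.0, 0.0], [-1.1, 0.2, 13.5, 0.0, 0.0, 0.0]]
```

View pics/s4.png

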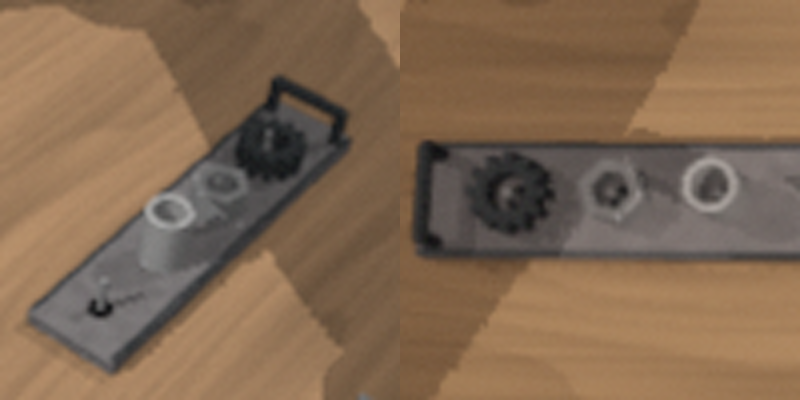

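The spacer stands upright on its pin. The bearing to grip is the steel one with the dark shield, beside the plywood handle; the blue and yellow rings lie on the bench.

Request:
{"name": "servo_tool", "arguments": {"motion": [[[-2,1,13,0,0,0],[-2,0,15,0,0,0],[0,0,15,0,0,0],[0,0,15,0,0,0],[0,0,6,0,0,0]]]}}

```text
time: 26.05
ee_pos: [0.5418, -0.2965, 0.0398]
tcp_rot: [-180.0, -0.1, 107.6]
wrist_force: [-0.5, 0.1, 0.9]
opening: 0.0697
```

Request:
{"name": "servo_tool", "arguments": {"motion": [[[0,0,4,0,0,0],[0,0,2,0,0,0],[0,0,0,0,0,0]]]}}

```text
time: 26.35
ee_pos: [0.5429, -0.2975, 0.0368]
tcp_rot: [179.9, 0.0, 107.6]
wrist_force: [-1.0, 0.0, -0.6]
opening: 0.0699
```

Request:
{"name": "servo_tool", "arguments": {"motion": [[[0,0,0.5,0,0,0],[0,0,0,0,0,0],[0,0,0,0,0,0],[0,0,0,0,0,0],[0,0,0,0,0,0]]], "gripper": 35}}

```text
time: 26.85
ee_pos: [0.5433, -0.2976, 0.037]
tcp_rot: [179.8, 0.1, 107.6]
wrist_force: [-0.1, 0.2, 5.5]
opening: 0.0439
```

Request:
{"name": "servo_tool", "arguments": {"motion": [[[0,0,-3,0,0,0],[0,0,-12,0,0,0],[0,0,0,0,0,0]]]}}

```text
time: 27.15
ee_pos: [0.5434, -0.2977, 0.053]
tcp_rot: [179.8, 0.1, 107.6]
wrist_force: [-0.0, -0.2, 0.1]
opening: 0.0443
```

```bash
python3 - <<'E'
from h import *
from workcell import bot
import cv2
s=bot.camera("scene")
c=cv2.resize(s['color'][205:315,110:230,::-1],(655,600),interpolation=cv2.INTER_CUBIC);cv2.imwrite("pics/b1.png",c)
E
```

```text
(no output)
```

View pics/b1.png

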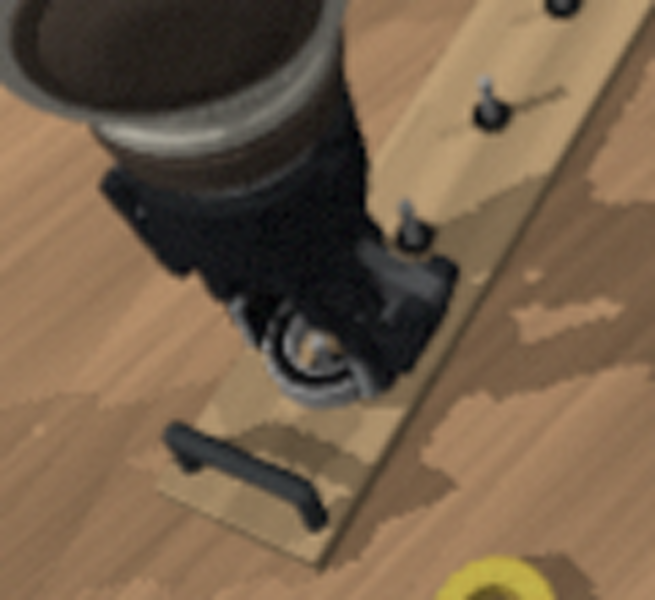

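The bearing is gripped and lifted. Next: raise it and carry it to the far pin.

Request:
{"name": "servo_tool", "arguments": {"motion": [[[0,0,-20,0,0,0],[0,0,-25,0,0,0],[0,0,-15,0,0,0],[0,0,0,0,0,0]]]}}

```text
time: 27.6
ee_pos: [0.5437, -0.298, 0.1135]
tcp_rot: [179.7, 0.2, 107.6]
wrist_force: [0.5, -0.7, -0.3]
opening: 0.0442
```

```bash
python3 - <<'E'
from h import *
plan(.5442,.1417,.11,90.2,45)
E
```

```text
t 27.6 pos [ 543.7 -298.   113.5] rot [1.7973e+02 1.7000e-01 1.0759e+02] open 44.2 F [ 0.5 -0.7 -0.3] n 10
[[42.0, 13.0, 0.0, 0.0, 0.0, 0.03], [42.0, 12.0, 1.0, 0.0, 0.0, 0.03], [43.0, 11.0, -0.0, 0.0, 0.0, 0.03], [43.0, 10.0, 0.0, 0.0, 0.0, 0.03], [43.0, 8.0, 0.0, 0.0, 0.0, 0.03]]
[[43.0, 7.0, 1.0, 0.0, 0.0, 0.03], [44.0, 5.0, -0.0, 0.0, 0.0, 0.03], [44.0, 5.0, 0.0, 0.0, 0.0, 0.03], [44.0, 3.0, 1.0, 0.0, 0.0, 0.03], [43.5, 1.5, -0.1, 0.0, 0.0, 0.03]]
```

Request:
{"name": "servo_tool", "arguments": {"motion": [[[30,9,0,0,0,0.03],[42,12,0,0,0,0.03],[43,11,0,0,0,0.03],[43,10,0,0,0,0.03],[43,8,0,0,0,0.03]]]}}

```text
time: 28.1
ee_pos: [0.5421, -0.0885, 0.1098]
tcp_rot: [180.0, -0.0, 98.9]
wrist_force: [1.0, -0.7, -1.4]
opening: 0.0441
```

Request:
{"name": "servo_tool", "arguments": {"motion": [[[43,7,0,0,0,0.03],[44,6,0,0,0,0.03],[44,5,0,0,0,0.03],[44,3,0,0,0,0.03],[34,2,0,0,0,0.03]]]}}

```text
time: 28.6
ee_pos: [0.5441, 0.1226, 0.1099]
tcp_rot: [180.0, -0.0, 90.4]
wrist_force: [0.5, 0.4, -1.6]
opening: 0.0438
```

Request:
{"name": "servo_tool", "arguments": {"motion": [[[18,1,6,0,0,0],[0,0,10,0,0,0],[0,0,12,0,0,0],[0,0,0,0,0,0]]]}}

```text
time: 29.0
ee_pos: [0.5445, 0.1371, 0.0804]
tcp_rot: [-179.9, 0.0, 90.4]
wrist_force: [-0.8, -0.4, -0.7]
opening: 0.0444
```

```bash
python3 - <<'E'
from ov import *
plan(.5442,.1417,.075,90.2,15)
overlay((.5442,.1417),.037,.029,.014,(.0235,.0125),"pics/b2.png")
E
```

```text
t 29.0 pos [544.5 137.1  80.4] rot [-1.7988e+02  5.0000e-02  9.0360e+01] open 44.4 F [-0.8 -0.4 -0.7] n 1
[[4.6, -0.2, 5.4, -0.002, 0.0, 0.003]]
```

View pics/b2.png

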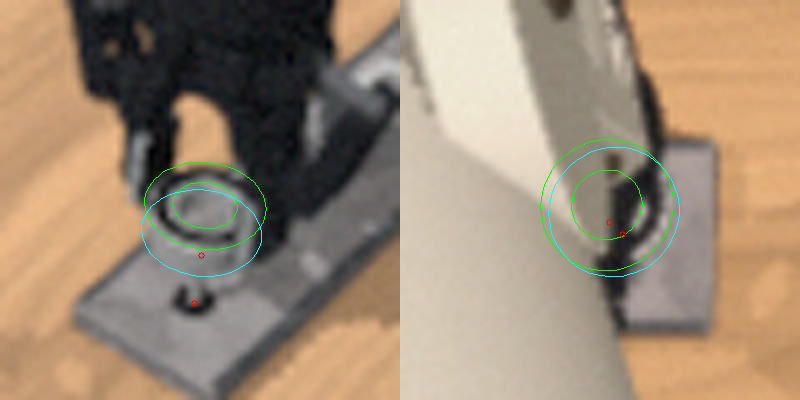

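Request:
{"name": "servo_tool", "arguments": {"motion": [[[3,0,6,0,0,0],[0,0,8,0,0,0],[0,0,8,0,0,0],[0,0,8,0,0,0],[0,0,0,0,0,0]]]}}

```text
time: 29.6
ee_pos: [0.545, 0.141, 0.0516]
tcp_rot: [-180.0, 0.0, 90.4]
wrist_force: [-0.8, 0.5, -1.0]
opening: 0.0443
```

```bash
python3 - <<'E'
from ov import *
plan(.5442,.1417,.037,90.2,15)
overlay((.5442,.1417),.037,.029,.014,(.0235,.0125),"pics/b3.png")
E
```

```text
t 29.6 pos [545.  141.   51.6] rot [-1.7998e+02  1.0000e-02  9.0400e+01] open 44.3 F [-0.8  0.5 -1. ] n 1
[[0.7, -0.8, 14.6, 0.0, 0.0, 0.004]]
```

View pics/b3.png

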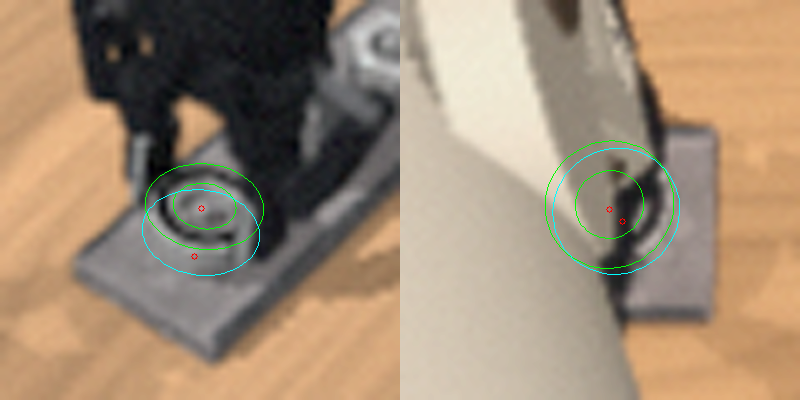

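Request:
{"name": "servo_tool", "arguments": {"motion": [[[0,0,4,0,0,0],[0,0,3,0,0,0],[0,0,2,0,0,0],[0,0,0,0,0,0]]]}}

```text
time: 30.1
ee_pos: [0.5456, 0.1413, 0.0439]
tcp_rot: [179.9, -0.0, 90.4]
wrist_force: [1.0, 0.5, -0.6]
opening: 0.0439
```

Request:
{"name": "servo_tool", "arguments": {"motion": [[[0,0,1,0,0,0],[0,0,1,0,0,0],[0,0,0,0,0,0]]]}}

```text
time: 30.4
ee_pos: [0.5458, 0.1413, 0.0422]
tcp_rot: [179.9, -0.0, 90.4]
wrist_force: [0.5, 0.3, -0.6]
opening: 0.044
```

Request:
{"name": "servo_tool", "arguments": {"motion": [[[0,0,1,0,0,0],[0,0,1,0,0,0],[0,0,0,0,0,0]]]}}

```text
time: 30.7
ee_pos: [0.5457, 0.1413, 0.0401]
tcp_rot: [179.9, -0.0, 90.4]
wrist_force: [0.5, -0.7, -0.9]
opening: 0.0442
```

Request:
{"name": "servo_tool", "arguments": {"motion": [[[0,0,1,0,0,0],[0,0,0.7,0,0,0],[0,0,0,0,0,0]]]}}

```text
time: 31.0
ee_pos: [0.5458, 0.1413, 0.0385]
tcp_rot: [179.9, -0.0, 90.4]
wrist_force: [-0.2, 0.3, -1.4]
opening: 0.0442
```

Request:
{"name": "servo_tool", "arguments": {"motion": [[[0,0,0.7,0,0,0],[0,0,0.7,0,0,0],[0,0,0,0,0,0]]]}}

```text
time: 31.3
ee_pos: [0.5458, 0.1413, 0.0371]
tcp_rot: [179.9, -0.0, 90.4]
wrist_force: [-0.7, -0.3, -0.9]
opening: 0.044
```

Request:
{"name": "servo_tool", "arguments": {"motion": [[[0,0,0.7,0,0,0],[0,0,0.3,0,0,0],[0,0,0,0,0,0]]]}}

```text
time: 31.6
ee_pos: [0.5458, 0.1413, 0.037]
tcp_rot: [179.9, -0.0, 90.4]
wrist_force: [-3.8, -0.9, 5.3]
opening: 0.0441
```

Contact at z = 37.0, the height it was picked from. Release and retreat clear.

Request:
{"name": "servo_tool", "arguments": {"motion": [[[0,0,0,0,0,0],[0,0,0,0,0,0],[0,0,0,0,0,0],[0,0,0,0,0,0],[0,0,0,0,0,0]]], "gripper": 68}}

```text
time: 32.1
ee_pos: [0.5458, 0.1413, 0.0361]
tcp_rot: [179.9, -0.0, 90.4]
wrist_force: [-0.8, -0.3, 0.4]
opening: 0.0681
```

Request:
{"name": "servo_tool", "arguments": {"motion": [[[0,0,-8,0,0,0],[0,0,-20,0,0,0],[0,0,-30,0,0,0],[0,0,-40,0,0,0],[0,0,-30,0,0,0]]]}}

```text
time: 32.6
ee_pos: [0.5458, 0.1413, 0.1672]
tcp_rot: [179.8, -0.0, 90.4]
wrist_force: [0.3, 0.1, 0.3]
opening: 0.0678
```

Request:
{"name": "servo_tool", "arguments": {"motion": [[[-30,0,0,0,0,0],[-45,0,0,0,0,0],[-45,0,0,0,0,0],[-45,0,0,0,0,0],[-30,0,0,0,0,0]]]}}

```text
time: 33.1
ee_pos: [0.5467, -0.0563, 0.1649]
tcp_rot: [179.8, 0.0, 90.3]
wrist_force: [0.5, -0.3, 0.3]
opening: 0.0678
```

```bash
python3 - <<'E'
from h import *
from workcell import bot
import cv2
s=bot.camera("scene");t=bot.camera("top")
a=cv2.resize(s['color'][95:185,270:370,::-1],(667,600),interpolation=cv2.INTER_CUBIC);b=cv2.resize(t['color'][170:230,65:205,::-1],(798,342),interpolation=cv2.INTER_CUBIC)
cv2.imwrite("pics/f1.png",a);cv2.imwrite("pics/f2.png",b)
cv2.imwrite("pics/f3.png",cv2.resize(s['color'][:,:,::-1],(800,600)))
E
```

```text
(no output)
```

View pics/f1.png

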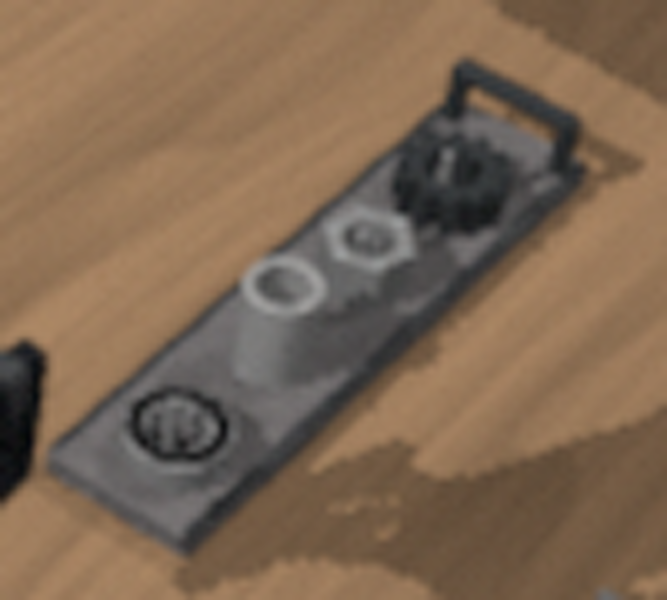

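View pics/f2.png

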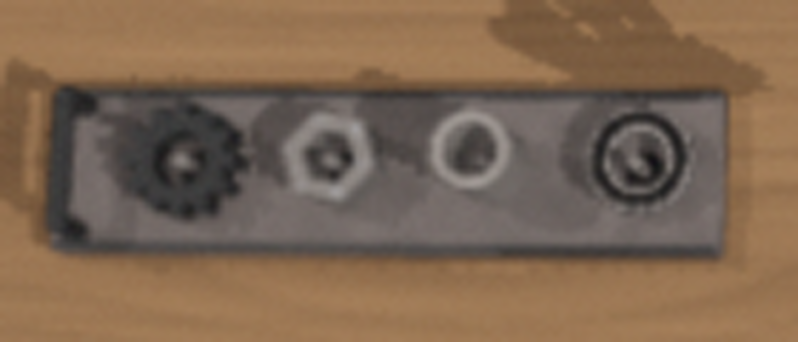

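View pics/f3.png

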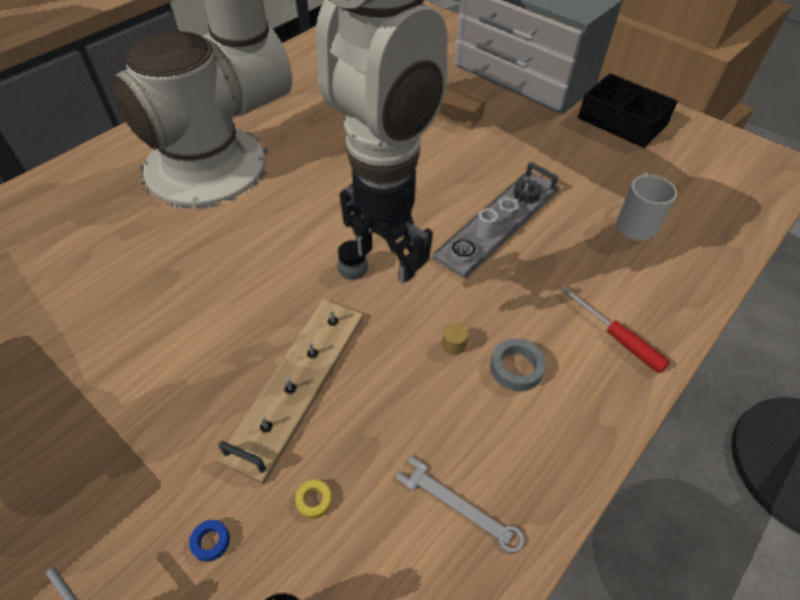

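```bash
python3 - <<'E'
from h import *
T=pickle.load(open("top.pkl","rb"));S=pickle.load(open("scene.pkl","rb"))
for n,s,t,z in(("bearing",(178,425),(640,158),.029),("spacer",(284,285),(470,149),.059),("nut",(370,238),(329,156),.038),("gear",(453,175),(181,160),.034)):
    print(n,back(S,uc(s,6.67,(270,95)),z).round(4),back(T,uc(t,5.7,(65,170)),z).round(4))
from workcell import bot
print(bot.get_obs()['wrist_force'].round(1)); print(bot.job_done())
E
```

```text
bearing [0.5464 0.1432] [0.5479 0.1417]
spacer [0.5462 0.2092] [0.5463 0.2087]
nut [0.5458 0.2766] [0.5462 0.2752]
gear [0.5479 0.338 ] [0.5445 0.342 ]
[-0.6  0.4  0.7]
the job is handed in; nothing more can be done
None
```

All four parts are on the grey board in reverse order and the job is handed in. From the grey handle outwards they are gear, nut, spacer and bearing, each let go. It took about 33 s of the 112 s allowed.

- **Placement:** with each part assumed seated flat, both cameras put its centre within about 5 mm of its pin. That fits inside the bore clearance of 8 to 9.5 mm. The two views agree to within 2 mm, except for the gear, where they differ by about 5 mm.
- **Seating:** each part touched down at about the same gripper height it was picked from. The final pictures show all four upright and flat, with the plywood pins empty and the blue and yellow rings untouched.
- **Forces:** the readings never went above about 13 N, and the gripper was clear of everything at hand-in.
- **Checks that disagreed:** the jaws read 1.5 to 3 mm less than the true size on the gear, spacer and bearing. The spacer and bearing looked slightly tilted while held, but both stood level after release.

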